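# Set up the stirring stations beside the vacuum pump

### The job

Set up a stirring station for every beaker on the bench: lay a single cork pad from the stack flat over a round mark in the drip tray, stand the beaker upright in the middle of that pad, over the middle of the mark, and put a stirring rod pulled from the wooden holder into the beaker, rubber end down. Each beaker needs its own mark, pad and rod; any marks will do. Leave the brush in the holder and do not disturb the two bottles.

Things in the scene. Friction and masses are not known exactly. Their poses are not given: they have to be found in the camera images.
- tray: fixed shallow steel drip tray, 170 (x) x 400 (y) x 10 mm high, wall and floor 4 mm; origin under its centre; its three marks lie in a row along its y axis
- mark1 (a point): centre of a round mark (grey ring outline, 96 mm across) on the tray's inner floor, 4 mm above the bench; mark 2 is in the middle, the others 125 mm either side
- mark2 (a point): centre of a round mark (grey ring outline, 96 mm across) on the tray's inner floor, 4 mm above the bench; mark 2 is in the middle, the others 125 mm either side
- mark3 (a point): centre of a round mark (grey ring outline, 96 mm across) on the tray's inner floor, 4 mm above the bench; mark 2 is in the middle, the others 125 mm either side
- pad_base: fixed dark steel plate, 130 x 90 x 6 mm, on the bench, on which the four cork pads are stacked; origin under its centre
- pad1: loose rigid cork pad, 100 (x) x 64 (y) x 10 mm thick, 35 g; origin at the centre of its underside, z up; number 1 from the bottom of the stack of four
- pad2: loose rigid cork pad, 100 (x) x 64 (y) x 10 mm thick, 35 g; origin at the centre of its underside, z up; number 2 from the bottom of the stack of four
- pad3: loose rigid cork pad, 100 (x) x 64 (y) x 10 mm thick, 35 g; origin at the centre of its underside, z up; number 3 from the bottom of the stack of four
- pad4: loose rigid cork pad, 100 (x) x 64 (y) x 10 mm thick, 35 g; origin at the centre of its underside, z up; number 4 from the bottom of the stack of four
- holder: fixed wooden block, 190 (x) x 46 (y) x 75 mm high, with four square holes 18 mm wide and 67 mm deep in a row along its x axis, 46 mm apart, that hold three rods and a brush upright in any order; origin under its centre
- rod1: loose straight steel stirring rod, 12 mm diameter, 135 mm long, 50 g, its lowest 20 mm black rubber; stands in a hole of the holder, 68 mm of it out of the block; origin at the centre of the rubber end's face, z along the rod towards the steel end
- rod2: loose straight steel stirring rod, 12 mm diameter, 135 mm long, 50 g, its lowest 20 mm black rubber; stands in a hole of the holder, 68 mm of it out of the block; origin at the centre of the rubber end's face, z along the rod towards the steel end
- rod3: loose straight steel stirring rod, 12 mm diameter, 135 mm long, 50 g, its lowest 20 mm black rubber; stands in a hole of the holder, 68 mm of it out of the block; origin at the centre of the rubber end's face, z along the rod towards the steel end
- brush: loose bottle brush in one hole of the holder, 135 mm long: 10 mm wooden stick below, 24 mm white bristle head on top; origin at its foot; not wanted
- beaker1: loose white plastic beaker (two or three are present), straight-sided, 56 mm outside diameter, 80 mm high, wall 3.5 mm, thick heavy bottom 12 mm, 180 g; origin at the centre of its underside, z up
- beaker2: loose white plastic beaker (two or three are present), straight-sided, 56 mm outside diameter, 80 mm high, wall 3.5 mm, thick heavy bottom 12 mm, 180 g; origin at the centre of its underside, z up
- beaker3: loose white plastic beaker (two or three are present), straight-sided, 56 mm outside diameter, 80 mm high, wall 3.5 mm, thick heavy bottom 12 mm, 180 g; origin at the centre of its underside, z up
- solvent_bottle: bystander: amber bottle with red cap, 86 mm diameter, 200 mm high; origin at the centre of its underside
- wash_bottle: bystander: white wash bottle with blue cap and thin spout, 60 mm diameter, 170 mm high; origin at the centre of its underside
Things that resemble listed ones, but are neither listed nor needed, are in the scene too. What is shaped like the beaker2 but blue or yellow is not meant.

How it is judged:
By the outcome, as a careful person would: the job done as asked, in the order asked, and still so for the second after the job is handed in, with the robot touching nothing.
Of beaker1, beaker2, beaker3 only 2 to 3 are there at a start; the rules pass over those that are not, and their reading is None.
At some moment in a run one of beaker1, beaker2, beaker3 may be knocked a few centimetres aside while the robot is not near it.
It also fails if it takes over 210 s, if anything falls off the work surface, if the arm or the gripper's body presses on something with over 40 N, if the wrist force passes 120 N, or if a joint passes its speed limit or range.

### The arm

A 6-joint arm with a two-finger parallel gripper is mounted at the origin on the work surface. World frame = base frame: x ahead of the robot, y to its left, z up, the work surface at z = 0. Lengths are in mm, angles in degrees, forces in N, time in s.
With the tool pointing down it reaches from about 350 to 850 mm from the base axis. Payload 8.1 kg.
Tool frame: the origin (TCP) lies on the centre line of the jaws, within the pads' length; the fingertips stand 19 mm ahead of it and the grasp point (between the pads) is the TCP (r.tip_reach is the z of the fingertips in the tool frame, in mm); z points along the fingers, y is the line along which they close (so a half turn about z gives the same grasp; the last joint's range is limited). The gripper opens to 85 mm and grips with 20 to 120 N. Pads are 22 mm wide; open, the fingers measure 114 mm over their backs; the gripper's body (76 mm by 85 mm) begins 54 mm behind the grasp point. The pads swing forward as they close: fully open they stand 13 mm farther back than shut.
Start: joints at [65.695, 7.471, 85.268, -0, 87.261, -4.893], TCP at [199.392, 565.905, 250.292] pointing down, gripper open.
Joint ranges: [-169.43, 169.43], [-51.17, 129.36], [1.28, 143.12], [-76.62, 256.62], [0, 156.53], [-152.29, 152.29]. Speed limits (degrees/s): [136.94, 136.94, 159.86, 180, 180, 180].

### API

Orientations are given as [roll, pitch, yaw] about the fixed x, y, z axes, in that order (R = Rz(yaw) Ry(pitch) Rx(roll)).
In Python, from bench import r gives the robot as it stands. The module is installed in compiled form; this text tells all that it offers.
- The arm moves only by the shell command python3 -m handwheel 'ROWS' [FORCE]. ROWS is JSON, a list of rows, each a list of 7 numbers: the shift along the tool's x, y, z in m, then the turn, a rotation vector about the tool's x, y, z in degrees, then the finger opening in m, from 0 to 0.0854. In form: [[tx, ty, tz, ax, ay, az, claw], ...]. A call has 1 to 8 rows; each row shifts and turns the commanded pose from where the row before left it, along the tool's axes as they then stand; what a row does not reach is not made up. A row lasts 1/12 s, in which the tool goes at most 41.7 mm and 7.16 degrees, less where a joint would pass 70% of its speed; a pose out of reach is approached as far as the arm can. A call with a gripper value outside its range is refused whole. The fingers move at their own pace and stop on an object; FORCE is the grip in N (left out, the last holds). Time passes only in rows, so rows that do not move let the fingers close. It gives the time, the measured TCP pose, the force, the opening and the grip force at its end, in the units of the state.
- r.sense(): the state, without advancing time (a new reading comes with each control period).
- r.snapshot(name): name is "scene" or "top" or "wrist"; returns (picture, depth): 384x512x3 uint8, blue, green, red; 384x512 float32, mm along the optical axis (not along the pixel's ray), 0 where there is no reading.
- r.calibration(name): a dict with "vfov" (degrees; the focal length in pixels is half the picture's height over the tangent of half this angle, whatever the lens; pixels are square), "cx", "cy" (the principal point, pixels), "rvec" (rotation vector, rad) and "tvec" (3), from world to camera coordinates, as OpenCV has them; the wrist camera has in their place "tool_from_camera" (4x4, takes a point from camera to tool coordinates, whose origin is the TCP and whose axes are the flange's). Camera axes: x right, y down, z forward; pixel columns grow to the right and rows downward; lengths in mm; the calibration is good to about 2 mm. A picture is of the moment at which its call begins: read the wrist's pose just before it. calibration takes no time and is no camera call.
- r.hand_in(): hands the job in; it is judged then, once.
The state is a dict: "time": time; "joint_pos": joint angles; "qd": joint speeds; "joint_efforts": joint torques, N m; "tool_pos": TCP position; "tcp_rot": TCP orientation; "ft_force": force on the tool from outside, world axes, zero at the start; "wrist_torque": the same for the moment, N m; "finger_gap": finger opening in mm; "grip_force": force on a finger pad.
Only numpy, scipy, OpenCV 4.12 (cv2) and the standard library are available. Lean on these libraries where they do the work, as an engineer would, in place of code of your own. Each camera call takes 0.05 s, during which the arm holds its last target. There are 200 camera calls.

## Working session

There is one attempt and no reset: what is moved stays moved. The work goes in short steps, Python scripts to look and compute and a shell command to move; the robot and the scene stay as the last step left them, time stands still between calls to the robot, and variables do not carry over. Pictures are saved under pics/ and viewed, at most 14 in all, crops included, and the job is handed in when it is done.

```bash
mkdir -p pics
cat > h.py <<'E'
import numpy as np, cv2, pickle
from bench import r
from scipy.spatial.transform import Rotation as R
def cam(name):
    s=r.sense(); c=r.calibration(name); p,d=r.snapshot(name); f=192/np.tan(np.radians(c["vfov"]/2))
    if name=="wrist":
        T=np.eye(4); T[:3,:3]=R.from_euler("xyz",s["tcp_rot"],degrees=True).as_matrix(); T[:3,3]=s["tool_pos"]
        M=T@np.array(c["tool_from_camera"])
    else:
        W=np.eye(4); W[:3,:3]=cv2.Rodrigues(np.array(c["rvec"],float))[0]; W[:3,3]=np.ravel(c["tvec"]); M=np.linalg.inv(W)
    v,u=np.mgrid[:384,:512]; P=np.stack([(u-c["cx"])/f*d,(v-c["cy"])/f*d,d],-1)
    X=P@M[:3,:3].T+M[:3,3]; X[d<=0]=np.nan
    return p,d,X,M,(f,c["cx"],c["cy"])
E
python3 - <<'E'
from h import *
for n in("scene","top"):
    p,d,X,M,k=cam(n); cv2.imwrite(f"pics/{n}0.png",cv2.resize(p,(800,600))); pickle.dump((p,d,X,M,k),open(n+"0.pkl","wb"))
    print(n,k,M.round(2).tolist())
c=r.calibration("wrist");print(c); print(r.sense())
E
```

```text
scene (np.float64(437.0892594509594), 261.1148292961733, 190.31934732230545) [[-0.45, 0.67, -0.59, 1378.25], [0.89, 0.33, -0.31, 445.08], [-0.01, -0.67, -0.74, 1096.83], [0.0, 0.0, 0.0, 1.0]]
top (np.float64(437.85016683066993), 253.11594822527238, 194.40738485076326) [[-0.02, -0.99, 0.14, 294.99], [-1.0, 0.02, 0.02, -2.61], [-0.02, -0.14, -0.99, 1752.43], [0.0, 0.0, 0.0, 1.0]]
{'vfov': 60.41152429033233, 'cx': 262.7362785132024, 'cy': 190.21934191927542, 'tool_from_camera': array([[ 3.20990112e-04, -9.54633712e-01, -2.97782426e-01,
         7.65071431e+01],
       [ 9.99999830e-01,  4.51628366e-04, -3.69899619e-04,
        -2.19715356e-01],
       [ 4.87605637e-04, -2.97782257e-01,  9.54633694e-01,
        -1.22844764e+02],
       [ 0.00000000e+00,  0.00000000e+00,  0.00000000e+00,
         1.00000000e+00]])}
{'time': 0.1, 'joint_pos': array([ 6.56931227e+01,  7.51217176e+00,  8.53238957e+01, -1.97594006e-04,
        8.72606275e+01, -4.89366691e+00]), 'qd': array([-0.0590277 , -0.03098409, -0.15557675,  0.05863518, -0.04005942,
        0.02338547]), 'joint_efforts': array([ 6.18639515e-04, -5.70948887e+01, -5.01942551e+01, -2.57815909e-04,
        8.10526282e-03,  8.01148963e-05]), 'tool_pos': array([199.22143853, 565.46794801, 249.32659164]), 'tcp_rot': array([-1.79903641e+02, -8.05210439e-03,  1.60586792e+02]), 'ft_force': array([-0.37182911, -0.22977894, -0.2473291 ]), 'wrist_torque': array([-0.04225423,  0.03111291,  0.02579284]), 'grip_force': 0.0, 'finger_gap': 85.36444777432541}
```

View pics/scene0.png

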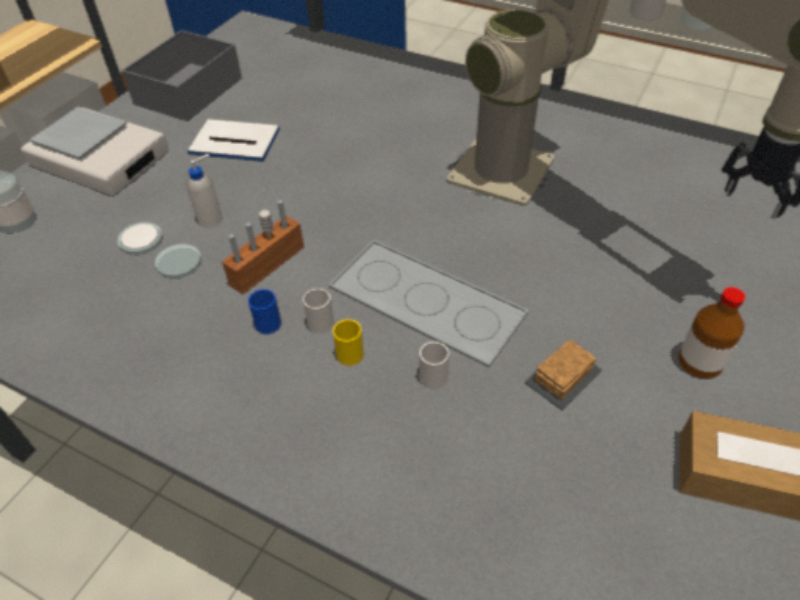

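View pics/top0.png

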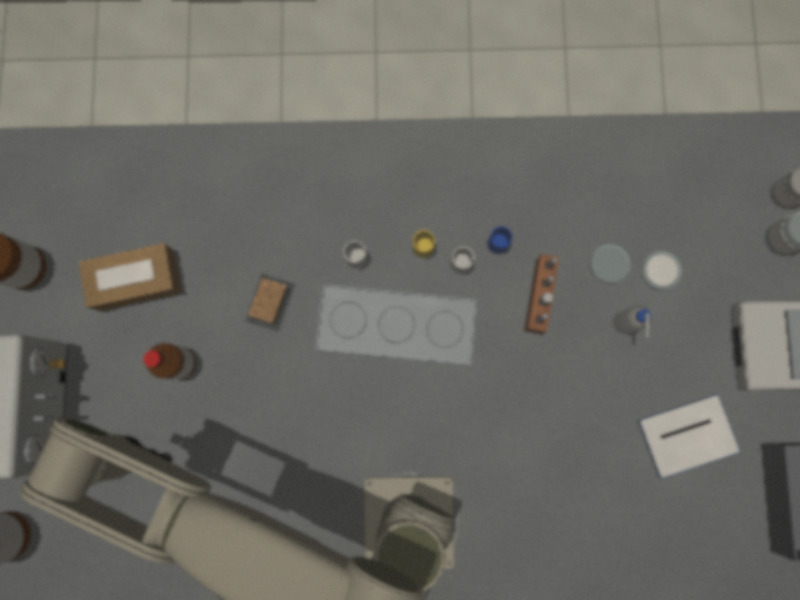

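Scene (800×600 frames): the two white beakers are at top-view (355,253) and (462,258). Things that could be mistaken for them are the yellow cup (424,243), the blue cup (500,239), the white dish (661,269) and the jars at right (790,235). The stack is at (269,300), the tray rings are at (349,320), (397,324) and (445,329), and the holder is at (541,293). In the holder, three thin rods stand alongside the fat white-headed brush at (547,298).

Run:
```python
from h import *
p,d,X,M,k=pickle.load(open("top0.pkl","rb")); s=.64
def at(u,v,w=2):
    q=X[int(v*s)-w:int(v*s)+w+1,int(u*s)-w:int(u*s)+w+1].reshape(-1,3); return np.nanmedian(q,0).round(1)
for n,u,v in[("b355",355,253),("b462",462,258),("yel",424,243),("blue",500,239),("stack",269,300),("m",349,320),("m",397,324),("m",445,329),("hold",541,293),("amber",165,360),("wash",635,320)]: print(n,at(u,v))
for n in("scene","top"):
    p,d,X,M,k=pickle.load(open(n+"0.pkl","rb"))
    hsv=cv2.cvtColor(p,cv2.COLOR_BGR2HSV)
    def cl(name,m):
        N,L,st,c=cv2.connectedComponentsWithStats(m.astype(np.uint8))
        for i in range(1,N):
            if st[i,4]>15:
                q=X[L==i]; r_=cv2.minAreaRect(q[:,:2].astype(np.float32)); print(n,name,c[i].round(),st[i,4],np.nanmedian(q,0).round(1),np.round(r_[0],1),np.round(r_[1],1),round(r_[2],1))
    Z=X[...,2]; reg=(X[...,0]>300)&(X[...,0]<900)&(abs(X[...,1])<420)
    cl("beakrim",reg&(Z>66)&(Z<95)&(hsv[...,1]<60))
    cl("rods",reg&(Z>115)&(Z<160))
    cl("hold",reg&(Z>68)&(Z<82)&(hsv[...,1]>100))
    cl("stack",reg&(Z>40)&(Z<55)&(hsv[...,1]>90))
crop=pickle.load(open("scene0.pkl","rb"))[0][140:260,130:390]
cv2.imwrite("pics/crop1.png",cv2.resize(crop,(780,360),interpolation=2))
```

```text
b355 [683.1 128.2  11.8]
b462 [ 660.8 -147.1   12.6]
yel [703.8 -51.1  13.2]
blue [ 713.6 -251.2    8.9]
stack [554.6 344.5  46. ]
m [508.5 146.    4.9]
m [494.1  21.3   4. ]
m [480.  -98.7   5. ]
hold [ 557.8 -334.    75.7]
amber [401.2 562.9 162.3]
wash [ 482.2 -546.5  122.2]
scene beakrim [151. 165.] 16 [ 629.9 -352.4   82.8] [ 627.2 -354.6] [16.5  8. ] 64.3
scene beakrim [203. 192.] 122 [ 651.5 -140.3   74.8] [ 651.9 -142.4] [56.3 55.4] 22.6
scene beakrim [278. 227.] 128 [672.5 129.   75.3] [669.5 128.4] [56.1 52.8] 26.1
scene rods [180. 131.] 25 [ 493.5 -323.3  133.2] [ 490.6 -326.8] [15.3 10.4] 50.9
scene rods [170. 139.] 67 [ 541.  -331.9  133.2] [ 537.1 -334.7] [24.9 22.5] 18.0
scene rods [160. 146.] 26 [ 583.4 -343.1  132.6] [ 581.3 -346.1] [16.  10.8] 67.1
scene rods [149. 154.] 32 [ 628.2 -352.6  129.9] [ 626.5 -353.9] [16.9 12.3] 24.0
scene hold [167. 157.] 450 [ 567.4 -337.4   72.7] [ 558.1 -341.5] [ 53.7 192.9] 76.8
scene hold [167. 192.] 111 [ 703.5 -242.1   75.6] [ 701.3 -240.1] [56.8 53.3] 37.0
scene hold [222. 212.] 118 [697.6 -45.4  75.4] [693.8 -46. ] [54.2 56. ] 
[... 272 characters left out ...]
 212.] 39 [674.9 -63.8  47. ] [677.9 -58.9] [14.8 42.9] 34.5
scene stack [223. 223.] 54 [715.4 -32.4  48.4] [711.3 -39.2] [22.5 53.2] 22.4
scene stack [362. 233.] 593 [558.2 353.3  44.5] [556.  352.5] [ 65.1 102.8] 69.2
top beakrim [227. 160.] 56 [674.5 123.5  76.7] [669.9 123.7] [53.8 52.7] 24.8
top beakrim [296. 165.] 52 [ 649.2 -146.4   78.5] [ 648.  -147.6] [51.5 54.3] 87.2
top rods [350. 190.] 41 [ 534.6 -338.2  139.1] [ 535.2 -339.1] [23.5 22.1] 44.1
top hold [320. 157.] 17 [ 677.6 -239.8   78. ] [ 677.4 -241.3] [35.  11.7] 81.9
top hold [346. 188.] 291 [ 557.8 -335.1   74.2] [ 557.  -341.3] [ 41.8 186.9] 78.2
top stack [171. 192.] 352 [554.8 348.4  46.5] [554.8 348.3] [64.6 97.7] 70.8
```

View pics/crop1.png

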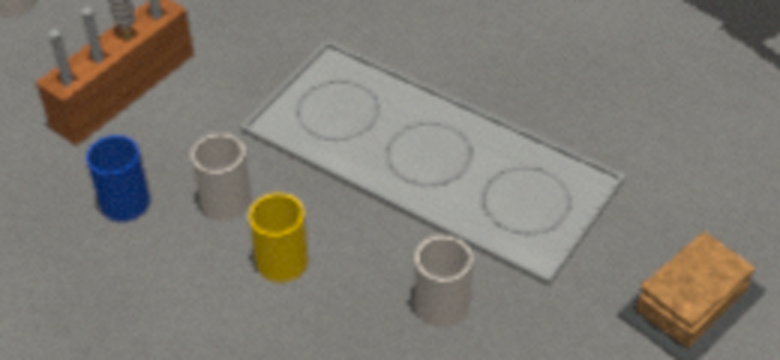

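The crop confirms two plain white beakers, at crop (220,175) and (443,280); the yellow and blue cups are decoys. The brush is the bristled item, second from the near-base end of the holder. Next I move above the stack.

```bash
cat > go.py <<'E'
# prints the tool-frame turn, then shift (mm) to reach x y z yaw, tool down
import sys; from h import *
x,y,z,yaw=map(float,sys.argv[1:5]); s=r.sense(); A=R.from_euler("xyz",s["tcp_rot"],degrees=True); B=R.from_euler("xyz",[180,0,yaw],degrees=True)
print("t",round(s["time"],1),"turn",(A.inv()*B).as_rotvec(degrees=True).round(2),"then shift",B.inv().apply(np.array([x,y,z])-s["tool_pos"]).round(1),"j6",s["joint_pos"][5].round(0),"F",s["ft_force"].round(1),"gap",round(s["finger_gap"],1))
E
A='[-0.0371,-0.0079,0.001,0,0,0,0.085]'
python3 -m handwheel '[[-0.037,-0.008,0.002,0,0,0,0.085],[-0.037,-0.008,0.002,0,0,0,0.085],[-0.037,-0.008,0.002,0,0,0,0.085],[-0.037,-0.008,0.002,0,0,0,0.085],[-0.037,-0.008,0.002,0,0,0,0.085],[-0.037,-0.008,0.002,0,0,0,0.085],[-0.037,-0.008,0.002,0,0,0,0.085],[-0.037,-0.008,0.002,0,0,0,0.085]]'
python3 -m handwheel '[[-0.037,-0.008,0.002,0,0,0,0.085],[-0.037,-0.008,0.002,0,0,0,0.085],[-0.037,-0.008,0.002,0,0,0,0.085],[0,0,0,0,0,0,0.085],[0,0,0,0,0,0,0.085],[0,0,0,0,0,0,0.085]]'
python3 - <<'E'
from h import *
p,d,X,M,k=cam("wrist"); cv2.imwrite("pics/w1.png",cv2.resize(p,(800,600))); pickle.dump((p,d,X,M,k),open("w1.pkl","wb"))
print(r.sense()["tool_pos"])
hsv=cv2.cvtColor(p,cv2.COLOR_BGR2HSV);Z=X[...,2]
m=(Z>42)&(Z<52)&(hsv[...,1]>80); q=X[m][:,:2].astype(np.float32); print(m.sum(),np.median(X[m],0),cv2.minAreaRect(q),np.mean([q.min(0),q.max(0)],0))
near=(d>0)&(d<190); T=np.linalg.inv(M@np.linalg.inv(r.calibration("wrist")["tool_from_camera"])); Q=X[near]@T[:3,:3].T+T[:3,3]
print("finger pts",near.sum(),np.percentile(Q,[0,2,50,98,100],axis=0).round(1) if near.any() else "")
E
```

```text
time: 0.77
tool_pos: [458.5, 405.8, 233.8]
tcp_rot: [-180.0, -0.0, 160.6]
ft_force: [0.3, 1.2, -0.4]
finger_gap: 85.1
grip_force: 0.0
time: 1.27
tool_pos: [553.7, 347.4, 227.5]
tcp_rot: [-180.0, -0.1, 160.5]
ft_force: [-0.2, 0.9, -0.8]
finger_gap: 85.1
grip_force: 0.0
[553.27696811 348.05233881 227.85381109]
6806 [550.27840358 350.89642118  45.26894962] ((553.9459838867188, 350.06671142578125), (63.88270950317383, 100.4069595336914), 69.61714935302734) [553.3264  349.92038]
finger pts 32558 [[-12.1 -75.  -69.6]
 [ -6.6 -67.1 -67.7]
 [ 11.2  -4.3 -48.2]
 [ 17.8  65.   -0.9]
 [ 18.8  72.9   7.9]]
```

View pics/w1.png

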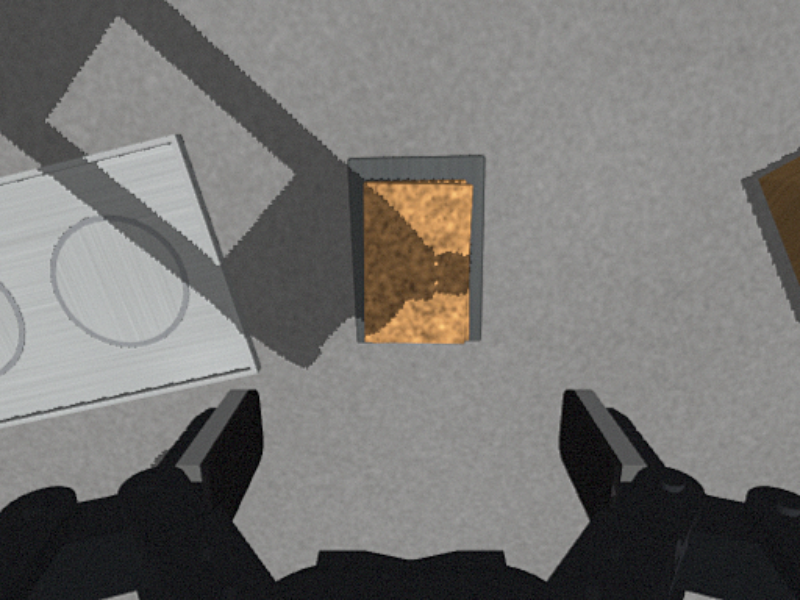

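```bash
python3 go.py 553.9 350.1 120 159.6
python3 - <<'E'
from h import *
p,d,X,M,k=pickle.load(open("w1.pkl","rb"))
# ring mark1
g=cv2.cvtColor(p,cv2.COLOR_BGR2GRAY).astype(float); b=cv2.GaussianBlur(g,(0,0),6)
dark=(cv2.GaussianBlur(g,(0,0),1)-b)<-5
Z=X[...,2]; pts=X[dark&(Z<12)&(Z>-2)]
c=np.array([505.,146.]); rr=np.hypot(*(pts[:,:2]-c).T); q=pts[abs(rr-48)<12]
from scipy.optimize import least_squares
o=least_squares(lambda w:np.hypot(q[:,0]-w[0],q[:,1]-w[1])-47,[*c],loss="soft_l1",f_scale=1.5); print("mark1",len(q),o.x,o.cost/len(q))
E
```

```text
t 1.3 turn [-0.02 -0.05  1.01] then shift [1.000e-01 2.100e+00 1.079e+02] j6 -43.0 F [-0.5 -0.6 -0.1] gap 84.8
mark1 2040 [504.80332361 148.8804931 ] 4.81242972866927
```

```bash
python3 -m handwheel '[[0,0,0,0,0,1,0.072],[0,0.002,0.03,0,0,0,0.072],[0,0,0.035,0,0,0,0.072],[0,0,0.033,0,0,0,0.072],[0,0,0.01,0,0,0,0.072],[0,0,0,0,0,0,0.072],[0,0,0,0,0,0,0.072],[0,0,0,0,0,0,0.072]]' 40
python3 - <<'E'
from h import *
p,d,X,M,k=cam("wrist"); cv2.imwrite("pics/w2.png",cv2.resize(p,(800,600)))
s=r.sense();print(s["tool_pos"],s["tcp_rot"],s["finger_gap"])
hsv=cv2.cvtColor(p,cv2.COLOR_BGR2HSV);Z=X[...,2]
m=(Z>42)&(Z<52)&(hsv[...,1]>80); print(cv2.minAreaRect(X[m][:,:2].astype(np.float32)),np.median(Z[m]))
T=np.linalg.inv(M@np.linalg.inv(r.calibration("wrist")["tool_from_camera"])); Q=X@T[:3,:3].T+T[:3,3]
n=(d>0)&(abs(Q[...,0])<13)&(Q[...,2]>-30)&(Q[...,2]<25)&(hsv[...,1]<80); 
for a in(-1,1):
    q=Q[n&(Q[...,1]*a>0)]; print(len(q),np.percentile(q,[0,5,95,99.5,100],axis=0).round(1).tolist())
E
```

```text
time: 1.98
tool_pos: [555.9, 350.7, 123.4]
tcp_rot: [179.8, 0.2, 159.6]
ft_force: [-0.2, 0.2, 0.5]
finger_gap: 71.5
grip_force: 0.0
[556.26830625 350.69462308 123.79201225] [179.78937457   0.18875301 159.60350341] 71.75707356205383
((553.9122314453125, 350.0054931640625), (64.0079574584961, 100.54206848144531), 69.4429931640625) 45.2349244133989
2327 [[-11.9, -55.9, -29.9], [-6.8, -48.4, -26.5], [11.6, -36.1, 5.4], [12.3, -36.0, 10.6], [12.9, -35.7, 12.2]]
2344 [[-11.4, 35.1, -29.9], [-7.6, 35.4, -26.6], [11.6, 47.5, 5.9], [12.5, 49.1, 10.8], [12.9, 53.2, 12.0]]
```

View pics/w2.png

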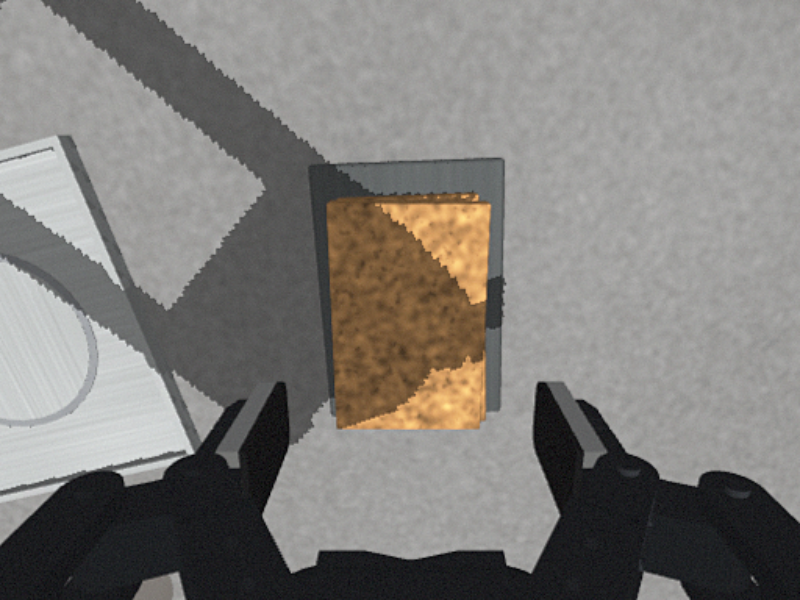

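The stack is centred under the jaws, with the top pad at image (410,315) and the lower pads slightly visible at its right and top edges. The fingertips are about 12 mm ahead of the TCP at this gap. I descend in two steps.

```bash
python3 go.py 553.9 350 70 159.5; 
python3 -m handwheel '[[0.002,0,0.02,0,0,0,0.072],[0,0,0.02,0,0,0,0.072],[0,0,0.014,0,0,0,0.072],[0,0,0,0,0,0,0.072],[0,0,0,0,0,0,0.072]]'; python3 go.py 553.9 350 53 159.5
```

```text
t 2.0 turn [0.21 0.19 0.1 ] then shift [ 2.  -1.5 53.8] j6 -42.0 F [-0.2 -0.   0.8] gap 71.8
time: 2.45
tool_pos: [552.8, 350.1, 66.5]
tcp_rot: [-180.0, -0.0, 159.6]
ft_force: [0.9, 0.0, 0.3]
finger_gap: 72.1
grip_force: 0.0
t 2.5 turn [-0.03 -0.02  0.08] then shift [-1.1  0.3 13.5] j6 -42.0 F [0.9 0.  0.3] gap 72.1
```

```bash
python3 -m handwheel '[[-0.001,0,0.007,0,0,0,0.072],[0,0,0.0065,0,0,0,0.072],[0,0,0,0,0,0,0.072],[0,0,0,0,0,0,0.055],[0,0,0,0,0,0,0.055],[0,0,0,0,0,0,0.055],[0,0,0,0,0,0,0.055],[0,0,0,0,0,0,0.055]]' 40; python3 go.py 553.9 350 53 159.5
```

```text
time: 3.12
tool_pos: [553.9, 349.9, 53.0]
tcp_rot: [180.0, 0.0, 159.6]
ft_force: [0.7, 0.4, -0.1]
finger_gap: 62.5
grip_force: 43.7
t 3.1 turn [0.01 0.01 0.09] then shift [-0.   0.1 -0. ] j6 -42.0 F [ 0.7  0.4 -0.1] gap 62.5
```

```bash
python3 -m handwheel '[[0,0,-0.01,0,0,0,0.055],[0,0,-0.02,0,0,0,0.055],[0,0,-0.03,0,0,0,0.055],[0,0,-0.03,0,0,0,0.055],[0,0,-0.03,0,0,0,0.055],[0,0,0,0,0,0,0.055],[0,0,0,0,0,0,0.055]]'
python3 - <<'E'
from h import *
p,d,X,M,k=cam("wrist"); cv2.imwrite("pics/w3.png",cv2.resize(p,(800,600)))
s=r.sense();print(s["tool_pos"],s["finger_gap"],s["ft_force"])
hsv=cv2.cvtColor(p,cv2.COLOR_BGR2HSV);Z=X[...,2]
for lo,hi in((20,60),(120,175)):
    m=(Z>lo)&(Z<hi)&(hsv[...,1]>90)&(hsv[...,0]<25); 
    if m.sum()>50: print(m.sum(),np.percentile(Z[m],[1,10,50,90,99]).round(1),cv2.minAreaRect(X[m][:,:2].astype(np.float32)))
    if lo==120: q=X[m]; print(np.linalg.lstsq(np.c_[q[:,:2]-s["tool_pos"][:2],np.ones(len(q))],q[:,2],rcond=None)[0])
E
```

```text
time: 3.7
tool_pos: [555.5, 350.8, 177.0]
tcp_rot: [179.7, 0.2, 159.6]
ft_force: [0.3, 0.7, -1.2]
finger_gap: 62.6
grip_force: 43.8
[554.30254832 350.16446576 174.34265764] 62.766843843998195 [ 0.59601045  0.09124218 -0.69892932]
2377 [24.3 34.2 35.2 36.1 36.8] ((520.9681396484375, 362.0103759765625), (63.850337982177734, 24.0811824798584), 71.88385772705078)
28622 [164.8 168.4 169.2 170.  170.6] ((555.4617919921875, 350.8330383300781), (64.38610076904297, 100.4138412475586), 69.66846466064453)
[9.62895326e-03 2.15210811e-03 1.69197195e+02]
```

View pics/w3.png

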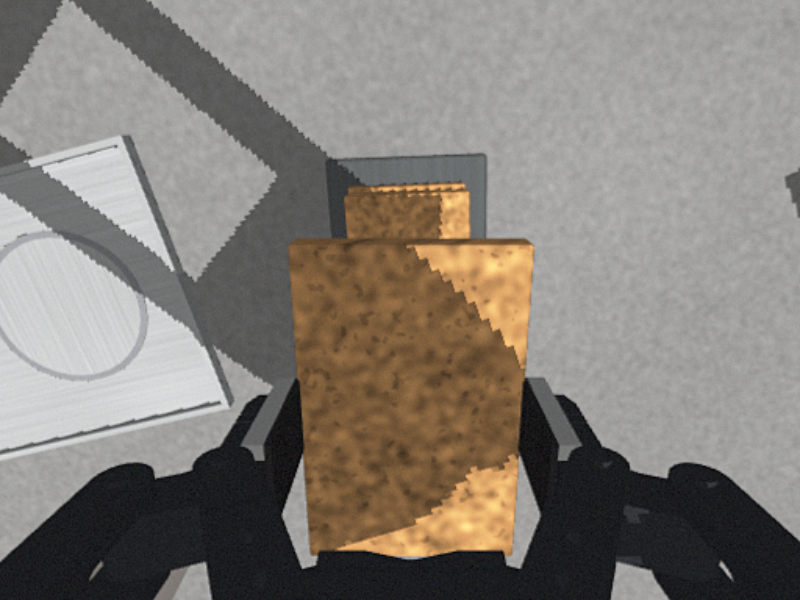

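One pad is in hand, flat, its edges at image (290–533, 240–553), and three remain on the plate. I back off to view the tray with the wrist camera.

```bash
python3 go.py 375 50 230 173.5
```

```text
t 3.8 turn [  0.09   0.1  -13.91] then shift [ 144.2 -318.5  -55.7] j6 -42.0 F [ 0.6  0.1 -0.7] gap 62.8
```

```bash
python3 -m handwheel '[[0,0,0,0,0,-4.7,0.055],[0,0,0,0,0,-4.6,0.055],[0,0,0,0,0,-4.6,0.055],[0.012,-0.0265,-0.0046,0,0,0,0.055],[0.012,-0.0265,-0.0046,0,0,0,0.055],[0.012,-0.0265,-0.0046,0,0,0,0.055],[0.012,-0.0265,-0.0046,0,0,0,0.055],[0.012,-0.0265,-0.0046,0,0,0,0.055]]' >/dev/null
python3 -m handwheel '[[0.012,-0.0265,-0.0046,0,0,0,0.055],[0.012,-0.0265,-0.0046,0,0,0,0.055],[0.012,-0.0265,-0.0046,0,0,0,0.055],[0.012,-0.0265,-0.0046,0,0,0,0.055],[0.012,-0.0265,-0.0046,0,0,0,0.055],[0.012,-0.0265,-0.0046,0,0,0,0.055],[0.012,-0.0265,-0.0046,0,0,0,0.055],[0,0,0,0,0,0,0.055]]'
python3 -m handwheel '[[0,0,0,0,0,0,0.055],[0,0,0,0,0,0,0.055]]'
python3 - <<'E'
from h import *
p,d,X,M,k=cam("wrist"); cv2.imwrite("pics/w4.png",cv2.resize(p,(800,600))); pickle.dump((p,d,X,M,k),open("w4.pkl","wb"))
E
```

```text
time: 5.08
tool_pos: [372.4, 47.3, 227.3]
tcp_rot: [-179.9, -0.1, 173.4]
ft_force: [-0.4, 0.6, 0.1]
finger_gap: 62.7
grip_force: 43.9
time: 5.25
tool_pos: [374.3, 50.4, 227.0]
tcp_rot: [180.0, -0.1, 173.4]
ft_force: [-0.2, 0.4, -1.2]
finger_gap: 62.3
grip_force: 43.9
```

View pics/w4.png

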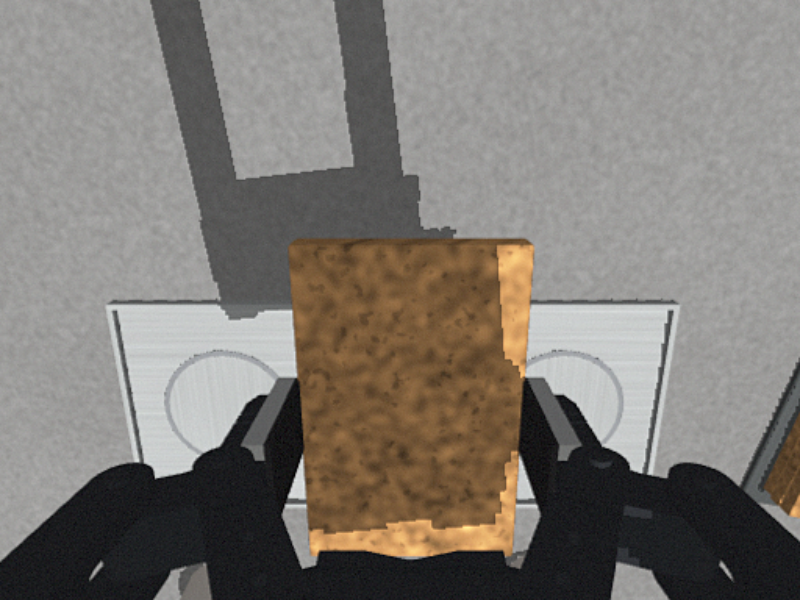

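The wrist image shows marks 3 and 1 partly, with ring arcs around (220,405) and (565,405); the tray edge runs along row 302, so the tray yaw is about −6.6°. I'll fit the rings from this view.

```bash
cat > ring.py <<'E'
from h import *
from scipy.optimize import least_squares
def ring(p,X,c0,kk=3):
    g=cv2.GaussianBlur(cv2.cvtColor(p,cv2.COLOR_BGR2GRAY),(0,0),.8).astype(np.float32)
    bh=cv2.morphologyEx(g,cv2.MORPH_BLACKHAT,np.ones((13,13)))
    c=np.array(c0,float)
    for w in(14,8,4,4):
        rr=np.hypot(X[...,0]-c[0],X[...,1]-c[1]); m=(bh>9)&(abs(rr-47)<w)&(X[...,2]<10)&(X[...,2]>-3); q=X[m]
        o=least_squares(lambda v:np.hypot(q[:,0]-v[0],q[:,1]-v[1])-v[2],[*c,47],loss="soft_l1",f_scale=1); c=o.x[:2]
    return o.x.round(1),m.sum(),round(float(np.sqrt(2*o.cost/len(q))),2)
if __name__=="__main__":
    import sys
    for f in sys.argv[1:]:
        p,d,X,M,k=pickle.load(open(f,"rb"))
        for c0 in((507,147),(493,22),(479,-101)):
            try: print(f,ring(p,X,c0))
            except Exception as e: print(f,c0,"no")
E
python3 ring.py w4.pkl w1.pkl scene0.pkl top0.pkl
python3 - <<'E'
from h import *
for f in("w4.pkl","scene0.pkl","top0.pkl"):
    p,d,X,M,k=pickle.load(open(f,"rb")); h=cv2.cvtColor(p,cv2.COLOR_BGR2HSV)
    g=cv2.GaussianBlur(h[...,2],(0,0),1.); Z=X[...,2]
    m=(g>(145 if f[0]!="w" else 180))&(Z>-4)&(Z<16)&(X[...,0]>380)&(X[...,0]<620)&(abs(X[...,1]-20)<230)
    N,L,st,c=cv2.connectedComponentsWithStats(m.astype(np.uint8)); i=1+np.argmax(st[1:,4]); q=X[L==i]
    print(f,np.percentile(g,[50,90]),st[i,4],cv2.minAreaRect(q[:,:2].astype(np.float32)))
E
```

```text
w4.pkl (array([505.3, 147.7,  46.2]), np.int64(516), 1.31)
w4.pkl (array([493.,  22.,  47.]), np.int64(0), nan)
w4.pkl (array([ 476.6, -100.1,   46.1]), np.int64(629), 1.32)
w1.pkl (array([505.5, 148. ,  46. ]), np.int64(1178), 1.25)
w1.pkl (array([490.2,  22.5,  47.8]), np.int64(349), 1.31)
w1.pkl (array([ 479., -101.,   47.]), np.int64(0), nan)
scene0.pkl (array([505.7, 148.2,  46.7]), np.int64(125), 1.49)
scene0.pkl (array([492. ,  24.6,  46.2]), np.int64(118), 1.46)
scene0.pkl (array([477.4, -98.7,  46.5]), np.int64(94), 1.4)
top0.pkl (array([507.7, 148.9,  46.2]), np.int64(37), 1.35)
top0.pkl (array([491.9,  24.1,  45.7]), np.int64(22), 1.09)
top0.pkl (array([ 478.5, -100. ,   45.4]), np.int64(13), 0.73)
w4.pkl [155. 169.] 5545 ((463.74530029296875, -110.35749816894531), (128.51974487304688, 143.66641235351562), 83.07827758789062)
scene0.pkl [127. 171.] 4004 ((493.2734680175781, 25.437789916992188), (396.2806396484375, 165.5906982421875), 82.76690673828125)ring.py:10: RuntimeWarning: invalid value encountered in scalar divide
  return o.x.round(1),m.sum(),round(float(np.sqrt(2*o.cost/len(q))),2)
Traceback (most recent call last):
ValueError: attempt to get argmax of an empty sequence
```

```bash
python3 go.py 505.5 148 70 173.4
```

```text
t 5.3 turn [ 0.01 -0.09  0.09] then shift [-119.   111.8  157.1] j6 -84.0 F [-0.3  0.2 -0.7] gap 62.4
```

```bash
python3 -m handwheel '[[-0.017,0.016,0.02,0,0,0,0.055],[-0.017,0.016,0.02,0,0,0,0.055],[-0.017,0.016,0.023,0,0,0,0.055],[-0.017,0.016,0.023,0,0,0,0.055],[-0.017,0.016,0.023,0,0,0,0.055],[-0.017,0.016,0.024,0,0,0,0.055],[-0.017,0.016,0.024,0,0,0,0.055],[0,0,0,0,0,0,0.055]]' >/dev/null
python3 -m handwheel '[[0,0,0,0,0,0,0.055],[0,0,0,0,0,0,0.055]]'; python3 go.py 505.5 148 24 173.4
```

```text
time: 6.13
tool_pos: [504.9, 148.7, 70.4]
tcp_rot: [-180.0, -0.1, 173.6]
ft_force: [0.2, -0.1, 0.1]
finger_gap: 62.5
grip_force: 44.0
t 6.1 turn [-0.04 -0.11  0.18] then shift [-0.6 -0.6 46.4] j6 -73.0 F [ 0.2 -0.1  0.1] gap 62.5
```

```bash
python3 -m handwheel '[[-0.0006,-0.0006,0.015,0,0,0,0.055],[0,0,0.015,0,0,0,0.055],[0,0,0.012,0,0,0,0.055],[0,0,0.004,0,0,0,0.055],[0,0,0,0,0,0,0.055]]'
python3 -m handwheel '[[0,0,0.001,0,0,0,0.055],[0,0,0.001,0,0,0,0.055],[0,0,0.0005,0,0,0,0.055],[0,0,0,0,0,0,0.055]]'; python3 go.py 505.5 148 21 173.4
```

```text
time: 6.55
tool_pos: [505.5, 147.2, 24.9]
tcp_rot: [-180.0, -0.0, 173.5]
ft_force: [-0.9, -1.2, -0.6]
finger_gap: 62.3
grip_force: 44.0
time: 6.88
tool_pos: [506.5, 147.4, 23.1]
tcp_rot: [180.0, 0.1, 173.5]
ft_force: [0.3, -0.7, -0.1]
finger_gap: 62.4
grip_force: 44.0
t 6.9 turn [0.02 0.05 0.09] then shift [1.1 0.4 2.1] j6 -73.0 F [ 0.3 -0.7 -0.1] gap 62.4
```

```bash
python3 -m handwheel '[[0.0005,0,0.001,0,0,0,0.055],[0,0,0.001,0,0,0,0.055],[0,0,0,0,0,0,0.055],[0,0,0,0,0,0,0.055]]'; python3 go.py 505.5 148 21 173.4
```

```text
time: 7.22
tool_pos: [505.8, 147.5, 20.9]
tcp_rot: [180.0, 0.0, 173.5]
ft_force: [-1.0, -0.4, 4.1]
finger_gap: 62.6
grip_force: 44.5
t 7.2 turn [0.01 0.02 0.09] then shift [ 0.4  0.5 -0.1] j6 -73.0 F [-1.  -0.4  4.1] gap 62.6
```

```bash
python3 -m handwheel '[[0,0,0,0,0,0,0.074],[0,0,0,0,0,0,0.074],[0,0,0,0,0,0,0.074],[0,0,-0.01,0,0,0,0.074],[0,0,-0.03,0,0,0,0.074],[0,0,-0.035,0,0,0,0.074],[0,0,-0.035,0,0,0,0.074],[0,0,-0.035,0,0,0,0.074]]' >/dev/null
python3 -m handwheel '[[0,0,-0.03,0,0,0,0.074],[0,0,0,0,0,0,0.074],[0,0,0,0,0,0,0.074]]'
cat > pads.py <<'E'
from h import *
import sys
p,d,X,M,k=cam("wrist"); s=r.sense(); print(s["tool_pos"].round(1),s["tcp_rot"].round(1)); pickle.dump((p,d,X,M,k),open("last.pkl","wb"))
hsv=cv2.cvtColor(p,cv2.COLOR_BGR2HSV);Z=X[...,2]; lo,hi=map(float,sys.argv[1:3])
m=(Z>lo)&(Z<hi)&(hsv[...,1]>80)&(hsv[...,0]<25); N,L,st,c=cv2.connectedComponentsWithStats(m.astype(np.uint8))
for i in range(1,N):
    if st[i,4]>300: q=X[L==i]; print(st[i],np.median(q[:,2]).round(1),[np.round(a,1) for a in cv2.minAreaRect(q[:,:2].astype(np.float32))])
E
python3 pads.py 9 20; python3 ring.py last.pkl; python3 go.py 554 349.5 200 159.6
```

```text
time: 8.13
tool_pos: [507.3, 147.7, 199.0]
tcp_rot: [179.9, 0.3, 173.5]
ft_force: [-0.9, -1.5, -1.6]
finger_gap: 74.0
grip_force: 0.0
[506.  147.5 196.6] [1.800e+02 1.000e-01 1.735e+02]
[ 227  115   70  101 6648] 13.2 [array([505.2, 147.1]), array([63.7, 99. ]), np.float64(83.6)]
[423 138  89  98 842] 14.8 [array([537.5, 327.8]), array([ 44.8, 112.7]), np.float64(45.3)]
last.pkl (array([503.7, 148.2,  46.2]), np.int64(707), 1.28)
last.pkl (array([490.9,  23.8,  46. ]), np.int64(1279), 1.14)
last.pkl (array([476.5, -99.8,  46. ]), np.int64(888), 1.24)
t 8.2 turn [ 0.05  0.11 13.89] then shift [ 25.5 206.   -3.4] j6 -73.0 F [-0.5 -0.  -0.3] gap 74.0
```

```bash
python3 -m handwheel '[[0,0,0,0,0,5,0.074],[0,0,0,0,0,5,0.074],[0,0,0,0,0,3.9,0.074],[0.004,0.033,0,0,0,0,0.074],[0.004,0.033,0,0,0,0,0.074],[0.004,0.034,0,0,0,0,0.074],[0.004,0.034,0,0,0,0,0.074],[0.004,0.034,0,0,0,0,0.074]]' >/dev/null
python3 -m handwheel '[[0.005,0.034,0,0,0,0,0.074],[0,0,0,0,0,0,0.074],[0,0,0,0,0,0,0.074],[0,0,0,0,0,0,0.074]]'
python3 pads.py 32 42;python3 go.py 554 349.5 70 159.6
```

```text
time: 9.18
tool_pos: [551.6, 344.8, 193.3]
tcp_rot: [-179.8, -0.1, 159.6]
ft_force: [-0.4, 0.4, -0.1]
finger_gap: 73.9
grip_force: 0.0
[551.9 344.4 194. ] [-1.799e+02 -1.000e-01  1.596e+02]
[ 232  124   77  111 7791] 35.2 [array([557.3, 350.5]), array([ 64.1, 100.3]), np.float64(72.2)]
t 9.2 turn [-0.13 -0.09 -0.03] then shift [ -0.2   5.5 124. ] j6 -42.0 F [ 0.  -0.1 -0.1] gap 73.8
```

```bash
python3 go.py 557.3 350.5 60 162.2
python3 -m handwheel '[[0,0,0,0,0,-2.6,0.074],[-0.002,0.0075,0.02,0,0,0,0.074],[0,0,0.03,0,0,0,0.074],[0,0,0.03,0,0,0,0.074],[0,0,0.03,0,0,0,0.074],[0,0,0.02,0,0,0,0.074],[0,0,0.003,0,0,0,0.074],[0,0,0,0,0,0,0.074]]' >/dev/null;python3 -m handwheel '[[0,0,0,0,0,0,0.074],[0,0,0,0,0,0,0.074]]' >/dev/null;  python3 go.py 557.3 350.5 43 162.2
```

```text
t 9.2 turn [-0.13 -0.09 -2.63] then shift [ -3.3   7.5 134. ] j6 -42.0 F [ 0.  -0.1 -0.1] gap 73.8
t 10.1 turn [ 0.16  0.16 -0.04] then shift [ 0.5 -2.1 22.3] j6 -44.0 F [-0.5  0.3 -0. ] gap 73.9
```

```bash
python3 -m handwheel '[[0,0,0.01,0,0,0,0.074],[0,0,0,0,0,0,0.074],[0,0,0,0,0,0,0.074]]' >/dev/null;  python3 go.py 557.3 350.5 43 162.2;python3 -m handwheel '[[0,0,0,0,0,0,0.074]]'
```

```text
t 10.3 turn [-0.02 -0.02 -0.01] then shift [-1.1 -1.1  9.3] j6 -44.0 F [-0.5  0.5  0.5] gap 74.0
time: 10.4
tool_pos: [556.8, 352.0, 52.6]
tcp_rot: [-180.0, -0.0, 162.2]
ft_force: [-0.7, -0.3, 0.4]
finger_gap: 73.8
grip_force: 0.0
```

```bash
python3 -m handwheel '[[-0.001,-0.001,0.005,0,0,0,0.074],[0,0,0.0045,0,0,0,0.074],[0,0,0,0,0,0,0.074],[0,0,0,0,0,0,0.055],[0,0,0,0,0,0,0.055],[0,0,0,0,0,0,0.055],[0,0,0,0,0,0,0.055],[0,0,0,0,0,0,0.055]]' 40 
python3 -m handwheel '[[0,0,-0.01,0,0,0,0.055],[0,0,-0.02,0,0,0,0.055],[0,0,-0.03,0,0,0,0.055],[0,0,-0.03,0,0,0,0.055],[0,0,-0.03,0,0,0,0.055],[0,0,-0.03,0,0,0,0.055],[0,0,0,0,0,0,0.055],[0,0,0,0,0,0,0.055]]'
python3 pads.py 15 200; python3 go.py 477 -100 193 173.4
```

```text
time: 11.07
tool_pos: [557.4, 350.7, 43.0]
tcp_rot: [-180.0, -0.0, 162.2]
ft_force: [0.3, 1.1, -0.3]
finger_gap: 62.9
grip_force: 43.8
time: 11.73
tool_pos: [559.1, 351.6, 197.3]
tcp_rot: [179.7, 0.3, 162.2]
ft_force: [-0.8, 0.7, -1.2]
finger_gap: 62.3
grip_force: 43.8
[558.  351.  194.6] [1.799e+02 1.000e-01 1.622e+02]
[  184   113   158   245 31406] 189.8 [array([557.3, 352. ]), array([ 65.2, 104.3]), np.float64(73.0)]
t 11.8 turn [  0.09   0.11 -11.21] then shift [  28.6 -457.3    1.6] j6 -44.0 F [ 0.7  0.2 -1.1] gap 62.3
```

```bash
python3 -m handwheel '[[0,0,0,0,0,-5.6,0.055],[0,0,0,0,0,-5.6,0.055],[0.002,-0.03,0.003,0,0,0,0.055],[0.002,-0.033,0.003,0,0,0,0.055],[0.002,-0.033,0.003,0,0,0,0.055],[0.002,-0.033,0.003,0,0,0,0.055],[0.002,-0.033,0.003,0,0,0,0.055],[0.002,-0.033,0.003,0,0,0,0.055]]' >/dev/null
python3 -m handwheel '[[0.002,-0.033,0.005,0,0,0,0.055],[0.002,-0.033,0.005,0,0,0,0.055],[0.002,-0.033,0.005,0,0,0,0.055],[0.002,-0.033,0.005,0,0,0,0.055],[0.002,-0.033,0.005,0,0,0,0.055],[0.002,-0.033,0.005,0,0,0,0.055],[0.002,-0.033,0.005,0,0,0,0.055],[0.002,-0.031,0.005,0,0,0,0.055]]' >/dev/null
python3 -m handwheel '[[0,0,0,0,0,0,0.055],[0,0,0,0,0,0,0.055],[0,0,0,0,0,0,0.055],[0,0,0,0,0,0,0.055]]'; python3 go.py 477 -100 27 173.4
```

```text
time: 13.45
tool_pos: [476.8, -98.9, 134.5]
tcp_rot: [180.0, -0.1, 173.4]
ft_force: [-0.4, -0.3, 0.4]
finger_gap: 62.6
grip_force: 43.9
t 13.4 turn [ 0.03 -0.06  0.04] then shift [ -0.3  -1.1 107.5] j6 -101.0 F [-0.4 -0.3  0.4] gap 62.6
```

```bash
python3 -m handwheel '[[0,-0.001,0.02,0,0,0,0.055],[0,0,0.025,0,0,0,0.055],[0,0,0.025,0,0,0,0.055],[0,0,0.02,0,0,0,0.055],[0,0,0.01,0,0,0,0.055],[0,0,0.007,0,0,0,0.055],[0,0,0,0,0,0,0.055],[0,0,0,0,0,0,0.055]]'; python3 go.py 477 -100 21 173.4
```

```text
time: 14.12
tool_pos: [477.5, -100.7, 28.7]
tcp_rot: [-180.0, 0.0, 173.4]
ft_force: [-0.7, -0.2, -1.0]
finger_gap: 62.5
grip_force: 43.9
t 14.1 turn [-0.    0.04  0.03] then shift [0.6 0.6 7.7] j6 -101.0 F [-0.7 -0.2 -1. ] gap 62.5
```

```bash
python3 -m handwheel '[[0,0.0005,0.003,0,0,0,0.055],[0,0,0.002,0,0,0,0.055],[0,0,0.0015,0,0,0,0.055],[0,0,0.001,0,0,0,0.055],[0,0,0,0,0,0,0.055],[0,0,0,0,0,0,0.055]]'; python3 go.py 477 -100 21 173.4
```

```text
time: 14.62
tool_pos: [477.1, -100.6, 20.6]
tcp_rot: [-180.0, 0.0, 173.4]
ft_force: [-0.0, 0.5, -0.5]
finger_gap: 62.5
grip_force: 43.9
t 14.6 turn [-0.    0.01 -0.02] then shift [ 0.1  0.6 -0.4] j6 -101.0 F [-0.   0.5 -0.5] gap 62.5
```

```bash
python3 -m handwheel '[[0,0,0.0007,0,0,0,0.055],[0,0,0,0,0,0,0.055],[0,0,0,0,0,0,0.055]]'; python3 -m handwheel '[[0,0,0.0006,0,0,0,0.055],[0,0,0,0,0,0,0.055],[0,0,0,0,0,0,0.055]]'
```

```text
time: 14.87
tool_pos: [477.2, -100.7, 20.5]
tcp_rot: [-180.0, 0.0, 173.4]
ft_force: [-3.1, 1.2, 7.0]
finger_gap: 62.9
grip_force: 44.7
time: 15.12
tool_pos: [477.2, -100.6, 20.5]
tcp_rot: [-180.0, 0.0, 173.4]
ft_force: [-6.9, 2.0, 14.0]
finger_gap: 62.1
grip_force: 45.4
```

```bash
python3 -m handwheel '[[0,0,-0.001,0,0,0,0.074],[0,0,0,0,0,0,0.074],[0,0,0,0,0,0,0.074],[0,0,-0.01,0,0,0,0.074],[0,0,-0.03,0,0,0,0.08],[0,0,-0.035,0,0,0,0.085],[0,0,-0.035,0,0,0,0.085],[0,0,-0.035,0,0,0,0.085]]' >/dev/null
python3 -m handwheel '[[0,0,-0.037,0,0,0,0.085],[0,0,-0.035,0,0,0,0.085],[0,0,0,0,0,0,0.085],[0,0,0,0,0,0,0.085],[0,0,0,0,0,0,0.085]]'
python3 pads.py 9 22; python3 ring.py last.pkl; python3 go.py 640 -146 240 173.4
python3 - <<'E'
from h import *
p,d,X,M,k=cam("top");h=cv2.cvtColor(p,cv2.COLOR_BGR2HSV);Z=X[...,2]
m=(Z>66)&(Z<95)&(h[...,1]<60)&(X[...,0]>300)&(X[...,0]<900)&(abs(X[...,1])<420)
N,L,st,c=cv2.connectedComponentsWithStats(m.astype(np.uint8))
for i in range(1,N):
    if st[i,4]>12: print(st[i],cv2.minAreaRect(X[L==i][:,:2].astype(np.float32)))
E
```

```text
time: 16.2
tool_pos: [476.9, -100.5, 237.3]
tcp_rot: [-180.0, 0.0, 173.4]
ft_force: [-0.2, 0.6, -0.2]
finger_gap: 85.2
grip_force: 0.0
[ 476.3 -100.3  236.2] [ 1.800e+02 -1.000e-01  1.734e+02]
[ 232  115   62   91 5368] 13.2 [array([ 476.9, -101. ]), array([63.8, 99. ]), np.float64(83.4)]
[ 456  115   56   91 4355] 13.2 [array([505.3, 144.3]), array([60.9, 99.4]), np.float64(83.8)]
[ 31 172  59 133 951] 15.7 [array([ 542.4, -319.3]), array([168.2,  45.3]), np.float64(4.0)]
last.pkl (array([509.1, 168.1,  47. ]), np.int64(0), nan)
last.pkl (array([490.8,  23.6,  46.1]), np.int64(1303), 1.28)
last.pkl (array([ 476.4, -100.2,   46. ]), np.int64(547), 1.17)
t 16.2 turn [ 0.02 -0.1  -0.01] then shift [-167.9  -26.6   -3.8] j6 -101.0 F [-0.2 -0.2  0.6] gap 84.6
[220 154  15  15  59] ((668.7862548828125, 123.82119750976562), (55.5988655090332, 53.41558074951172), 17.100482940673828)
[290 158  14  14  39] ((650.2155151367188, -147.99363708496094), (53.15038299560547, 51.780513763427734), 81.45784759521484)ring.py:10: RuntimeWarning: invalid value encountered in scalar divide
  return o.x.round(1),m.sum(),round(float(np.sqrt(2*o.cost/len(q))),2)
```

```bash
python3 -m handwheel '[[-0.033,-0.005,0,0,0,0,0.085],[-0.033,-0.005,0,0,0,0,0.085],[-0.034,-0.005,0,0,0,0,0.085],[-0.034,-0.006,0,0,0,0,0.085],[-0.034,-0.006,0,0,0,0,0.085],[0,0,0,0,0,0,0.085],[0,0,0,0,0,0,0.085],[0,0,0,0,0,0,0.085]]'
cat > beak.py <<'E'
from h import *
from scipy.optimize import least_squares
p,d,X,M,k=cam("wrist"); s=r.sense(); print(s["tool_pos"].round(1),s["tcp_rot"].round(1)); pickle.dump((p,d,X,M,k),open("last.pkl","wb"))
h=cv2.cvtColor(p,cv2.COLOR_BGR2HSV);Z=X[...,2]
import sys; zt=float(sys.argv[1]) if len(sys.argv)>1 else 80
m=(abs(Z-zt)<6)&(h[...,1]<70)&(h[...,2]>90); N,L,st,c=cv2.connectedComponentsWithStats(m.astype(np.uint8))
for i in range(1,N):
    if st[i,4]>150:
        q=X[L==i]; o=least_squares(lambda v:np.hypot(q[:,0]-v[0],q[:,1]-v[1])-v[2],[*q[:,:2].mean(0),26],loss="soft_l1"); print(st[i],"z",np.median(q[:,2]).round(1),o.x.round(1),np.round(cv2.minAreaRect(q[:,:2].astype(np.float32))[0],1))
cv2.imwrite("pics/beak.png",p)
E
python3 beak.py
```

```text
time: 16.97
tool_pos: [639.7, -146.3, 234.9]
tcp_rot: [180.0, -0.2, 173.4]
ft_force: [-0.4, -0.1, -0.5]
finger_gap: 84.6
grip_force: 0.0
[ 639.7 -146.3  236.2] [ 1.800e+02 -1.000e-01  1.734e+02]
[233 158  63  61 837] z 78.8 [ 648.  -146.4   25.9] [ 648.5 -146.5]
```

```bash
python3 go.py 648.2 -146.4 50 173.4
python3 -m handwheel '[[-0.0085,-0.001,0.01,0,0,0,0.085],[0,0,0.025,0,0,0,0.085],[0,0,0.025,0,0,0,0.085],[0,0,0.025,0,0,0,0.085],[0,0,0.025,0,0,0,0.085],[0,0,0,0,0,0,0.085],[0,0,0,0,0,0,0.085],[0,0,0,0,0,0,0.085]]'
 python3 go.py 648.2 -146.4 50 173.4
```

```text
t 17.0 turn [ 0.02 -0.12 -0.01] then shift [ -8.4   0.9 186.2] j6 -101.0 F [-0.3 -0.3  0.7] gap 85.0
time: 17.68
tool_pos: [649.6, -148.8, 129.8]
tcp_rot: [-180.0, 0.1, 173.4]
ft_force: [-0.3, 0.5, 1.1]
finger_gap: 84.9
grip_force: 0.0
t 17.7 turn [-0.03  0.15 -0.01] then shift [ 1.6  2.2 79.8] j6 -101.0 F [-0.3  0.5  1.1] gap 84.9
```

```bash
python3 -m handwheel '[[0.001,0.0015,0.01,0,0,0,0.085],[0,0,0.025,0,0,0,0.085],[0,0,0.025,0,0,0,0.085],[0,0,0.015,0,0,0,0.085],[0,0,0.005,0,0,0,0.085],[0,0,0,0,0,0,0.085],[0,0,0,0,0,0,0.085],[0,0,0,0,0,0,0.085]]'
 python3 go.py 648.2 -146.4 50 173.4
```

```text
time: 18.35
tool_pos: [649.6, -147.5, 49.3]
tcp_rot: [-180.0, 0.2, 173.4]
ft_force: [0.2, -0.5, 0.1]
finger_gap: 84.8
grip_force: 0.0
t 18.4 turn [-0.03  0.17 -0.01] then shift [ 1.6  0.9 -0.7] j6 -101.0 F [ 0.2 -0.5  0.1] gap 84.8
```

```bash
python3 -m handwheel '[[0.0015,0.001,0,0,0,0,0.085],[0,0,0,0,0,0,0.06],[0,0,0,0,0,0,0.048],[0,0,0,0,0,0,0.048],[0,0,0,0,0,0,0.048],[0,0,0,0,0,0,0.048],[0,0,0,0,0,0,0.048],[0,0,0,0,0,0,0.048]]' 40
 python3 go.py 648.2 -146.4 50 173.4
python3 -m handwheel '[[0,0,-0.01,0,0,0,0.048],[0,0,-0.025,0,0,0,0.048],[0,0,-0.025,0,0,0,0.048],[0,0,-0.02,0,0,0,0.048],[0,0,0,0,0,0,0.048],[0,0,0,0,0,0,0.048],[0,0,0,0,0,0,0.048]]'
python3 go.py 477 -100 66 173.4;python3 beak.py 160
```

```text
time: 19.02
tool_pos: [647.6, -146.0, 48.2]
tcp_rot: [-180.0, 0.1, 173.4]
ft_force: [-1.2, 1.3, 6.4]
finger_gap: 55.8
grip_force: 43.1
t 19.0 turn [-0.01  0.09 -0.01] then shift [-0.7 -0.4 -1.8] j6 -101.0 F [-1.2  1.3  6.4] gap 55.8
time: 19.6
tool_pos: [646.1, -145.7, 126.0]
tcp_rot: [180.0, -0.1, 173.4]
ft_force: [-0.2, -0.5, -2.0]
finger_gap: 56.2
grip_force: 43.0
t 19.6 turn [ 0.02 -0.1  -0.01] then shift [173.3  26.   60. ] j6 -101.0 F [-0.2 -0.5 -2. ] gap 56.2
[ 645.7 -145.5  125.2] [180.   -0.2 173.4]
[ 183  252  161  111 3023] z 156.6 [ 646.  -146.    25.2] [ 640.5 -145.1]
```

```bash
python3 -m handwheel '[[0.024,0.0037,0,0,0,0,0.048],[0.025,0.0037,0,0,0,0,0.048],[0.025,0.0037,0,0,0,0,0.048],[0.025,0.0037,0,0,0,0,0.048],[0.025,0.0037,0,0,0,0,0.048],[0.025,0.0037,0.01,0,0,0,0.048],[0.024,0.0037,0.015,0,0,0,0.048],[0,0,0.015,0,0,0,0.048]]' >/dev/null
python3 -m handwheel '[[0,0,0.005,0,0,0,0.048],[0,0,0.003,0,0,0,0.048],[0,0,0,0,0,0,0.048],[0,0,0,0,0,0,0.048],[0,0,0,0,0,0,0.048]]' 
python3 go.py 476.7 -100.4 64 173.4;python3 beak.py 108; python3 ring.py last.pkl
```

```text
time: 20.73
tool_pos: [479.2, -100.6, 80.1]
tcp_rot: [-180.0, 0.1, 173.4]
ft_force: [0.5, -0.9, -2.3]
finger_gap: 56.4
grip_force: 43.0
t 20.7 turn [-0.01  0.08 -0.01] then shift [ 2.5 -0.1 16.1] j6 -101.0 F [ 0.5 -0.9 -2.3] gap 56.4
[ 479.1 -100.6   80.1] [-1.800e+02  1.000e-01  1.734e+02]
[ 182  243  162  120 4745] z 109.9 [ 478.5 -100.8   25.2] [ 474.6 -100.5]
last.pkl (array([507., 147.,  47.]), np.int64(0), nan)
last.pkl (array([491.3,  23.8,  46.1]), np.int64(2610), 1.22)
last.pkl (array([474.9, -99.9,  46.1]), np.int64(1299), 1.27)ring.py:10: RuntimeWarning: invalid value encountered in scalar divide
  return o.x.round(1),m.sum(),round(float(np.sqrt(2*o.cost/len(q))),2)
```

```bash
python3 -m handwheel '[[0.002,0,0.006,0,0,0,0.048],[0,0,0.006,0,0,0,0.048],[0,0,0.003,0,0,0,0.048],[0,0,0,0,0,0,0.048],[0,0,0,0,0,0,0.048]]' 
python3 -m handwheel '[[0,0,0.001,0,0,0,0.048],[0,0,0,0,0,0,0.048],[0,0,0,0,0,0,0.048]]' 
python3 -m handwheel '[[0,0,0.001,0,0,0,0.048],[0,0,0,0,0,0,0.048],[0,0,0,0,0,0,0.048]]'; python3 go.py 476.7 -100.4 62.5 173.4
```

```text
time: 21.2
tool_pos: [475.6, -99.9, 63.7]
tcp_rot: [180.0, -0.1, 173.4]
ft_force: [0.2, -0.0, -1.3]
finger_gap: 55.8
grip_force: 43.0
time: 21.45
tool_pos: [476.2, -100.1, 63.4]
tcp_rot: [-180.0, 0.0, 173.4]
ft_force: [-0.3, -0.3, -0.7]
finger_gap: 56.0
grip_force: 43.0
time: 21.7
tool_pos: [476.1, -100.0, 62.3]
tcp_rot: [-180.0, 0.0, 173.4]
ft_force: [0.2, -0.7, -2.3]
finger_gap: 56.2
grip_force: 43.0
t 21.7 turn [-0.    0.01 -0.01] then shift [-0.6 -0.3 -0.2] j6 -101.0 F [ 0.2 -0.7 -2.3] gap 56.2
```

```bash
python3 -m handwheel '[[-0.0005,0,0.001,0,0,0,0.048],[0,0,0,0,0,0,0.048],[0,0,0,0,0,0,0.048]]' 
python3 -m handwheel '[[0,0,0.001,0,0,0,0.048],[0,0,0,0,0,0,0.048],[0,0,0,0,0,0,0.048]]'; python3 go.py 476.7 -100.4 62.5 173.4
```

```text
time: 21.95
tool_pos: [476.7, -100.1, 62.2]
tcp_rot: [-180.0, 0.0, 173.4]
ft_force: [-5.0, 1.0, 9.3]
finger_gap: 56.1
grip_force: 43.8
time: 22.2
tool_pos: [476.8, -100.1, 62.2]
tcp_rot: [-180.0, 0.0, 173.4]
ft_force: [-10.6, 3.8, 20.3]
finger_gap: 55.9
grip_force: 44.5
t 22.2 turn [-0.01  0.   -0.  ] then shift [ 0.1 -0.3 -0.3] j6 -101.0 F [-10.6   3.8  20.3] gap 55.9
```

```bash
python3 -m handwheel '[[0,0,-0.0015,0,0,0,0.048],[0,0,0,0,0,0,0.065],[0,0,0,0,0,0,0.08],[0,0,0,0,0,0,0.085],[0,0,0,0,0,0,0.085],[0,0,-0.01,0,0,0,0.085],[0,0,-0.03,0,0,0,0.085],[0,0,-0.035,0,0,0,0.085]]' >/dev/null
python3 -m handwheel '[[0,0,-0.035,0,0,0,0.085],[0,0,-0.035,0,0,0,0.085],[0,0,-0.035,0,0,0,0.085],[0,0,0,0,0,0,0.085],[0,0,0,0,0,0,0.085],[0,0,0,0,0,0,0.085]]'
python3 beak.py 94; python3 pads.py 9 18; python3 go.py 662 125 240 173.4
python3 - <<'E'
from h import *
p,d,X,M,k=cam("top");h=cv2.cvtColor(p,cv2.COLOR_BGR2HSV);Z=X[...,2]
m=(Z>66)&(Z<105)&(h[...,1]<60)&(X[...,0]>300)&(X[...,0]<900)&(abs(X[...,1])<420)
N,L,st,c=cv2.connectedComponentsWithStats(m.astype(np.uint8))
for i in range(1,N):
    if st[i,4]>12: print(st[i],np.median(X[L==i],0),cv2.minAreaRect(X[L==i][:,:2].astype(np.float32)))
cv2.imwrite("pics/w5.png",cv2.resize(pickle.load(open("last.pkl","rb"))[0],(800,600)))
E
```

```text
time: 23.37
tool_pos: [476.5, -100.0, 241.9]
tcp_rot: [-180.0, 0.0, 173.4]
ft_force: [0.0, 0.6, -1.2]
finger_gap: 85.3
grip_force: 0.0
[476.  -99.9 240.8] [ 1.800e+02 -1.000e-01  1.734e+02]
[231 150  64  64 841] z 92.9 [ 477.7 -100.4   25.9] [ 478.3 -100.8]
[475.7 -99.8 240.2] [ 1.800e+02 -1.000e-01  1.734e+02]
[ 232  116   61   51 1851] 13.3 [array([454.3, -98.4]), array([63.7, 53.5]), np.float64(83.3)]
[ 453  116   59   90 4552] 13.2 [array([505.3, 146.2]), array([64.5, 99.3]), np.float64(83.6)]
[ 35 173  56 130 632] 13.6 [array([ 543.2, -319.3]), array([168.9,  44.1]), np.float64(3.5)]
t 23.5 turn [ 0.03 -0.15 -0.01] then shift [-1.592e+02  2.447e+02  2.000e-01] j6 -101.0 F [-0.1 -0.4 -1.6] gap 84.8
[220 154  15  15  59] [673.65872888 123.09576757  77.9690754 ] ((669.9437255859375, 123.75944519042969), (54.53828811645508, 52.78449630737305), 27.073713302612305)
[279 206  13  10  25] [459.10417601 -89.55610383  90.58457743] ((463.92694091796875, -93.31837463378906), (52.60442352294922, 22.78548812866211), 62.829978942871094)
```

View pics/w5.png

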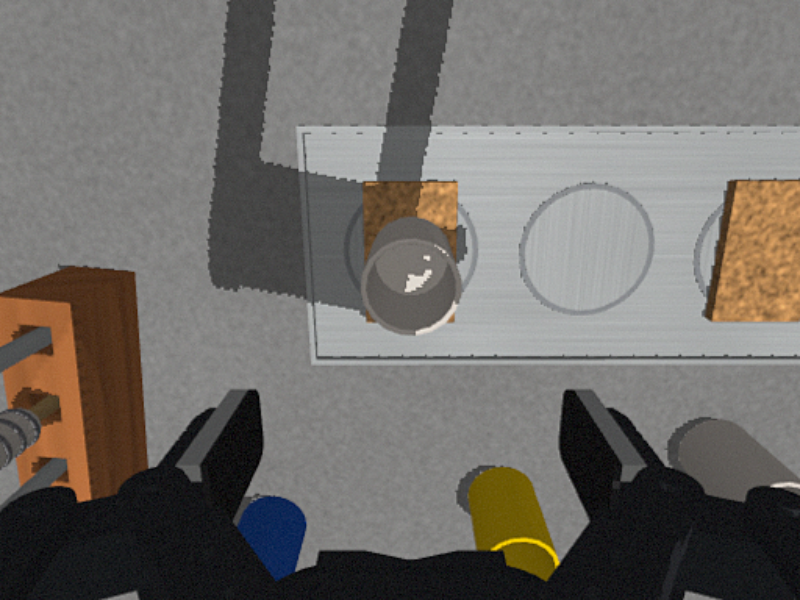

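Station 3 looks right: the beaker is upright on its pad at image (410,285), about 1 mm off the mark's centre. I go for the second beaker, seen at lower right (780,480).

```bash
python3 -m handwheel '[[-0.0177,0.0272,0,0,0,0,0.085],[-0.0177,0.0272,0,0,0,0,0.085],[-0.0177,0.0272,0,0,0,0,0.085],[-0.0177,0.0272,0,0,0,0,0.085],[-0.0177,0.0272,0,0,0,0,0.085],[-0.0177,0.0272,0,0,0,0,0.085],[-0.0177,0.0272,0,0,0,0,0.085],[-0.0177,0.0272,0,0,0,0,0.085]]' >/dev/null
python3 -m handwheel '[[-0.0177,0.0272,0,0,0,0,0.085],[0,0,0,0,0,0,0.085],[0,0,0,0,0,0,0.085],[0,0,0,0,0,0,0.085]]'
python3 beak.py;python3 go.py 670 124 50 173.4
```

```text
time: 24.52
tool_pos: [662.2, 124.6, 239.9]
tcp_rot: [-179.9, -0.2, 173.4]
ft_force: [0.4, -0.4, -0.6]
finger_gap: 85.1
grip_force: 0.0
[662.2 124.1 240.7] [-1.800e+02 -1.000e-01  1.734e+02]
[233 154  62  60 796] z 78.9 [668.2 124.7  25.9] [668.3 124.2]
t 24.6 turn [-0.04 -0.1  -0.03] then shift [ -7.7   0.8 190.7] j6 -77.0 F [ 0.7 -0.7 -0.3] gap 84.7
```

```bash
python3 -m handwheel '[[-0.006,0.001,0.01,0,0,0,0.085],[0,0,0.025,0,0,0,0.085],[0,0,0.025,0,0,0,0.085],[0,0,0.025,0,0,0,0.085],[0,0,0.025,0,0,0,0.085],[0,0,0,0,0,0,0.085],[0,0,0,0,0,0,0.085],[0,0,0,0,0,0,0.085]]'
 python3 go.py 668.2 124.6 50 173.4
```

```text
time: 25.23
tool_pos: [669.7, 124.6, 133.3]
tcp_rot: [180.0, 0.1, 173.3]
ft_force: [0.0, -0.0, 0.2]
finger_gap: 84.8
grip_force: 0.0
t 25.2 turn [ 0.02  0.1  -0.06] then shift [ 1.5 -0.1 83.3] j6 -77.0 F [ 0.  -0.   0.2] gap 84.8
```

```bash
python3 -m handwheel '[[0.001,0,0.01,0,0,0,0.085],[0,0,0.025,0,0,0,0.085],[0,0,0.025,0,0,0,0.085],[0,0,0.015,0,0,0,0.085],[0,0,0.0085,0,0,0,0.085],[0,0,0,0,0,0,0.085],[0,0,0,0,0,0,0.085],[0,0,0,0,0,0,0.085]]'
 python3 go.py 668.2 124.6 48 173.4; sleep 0;python3 -m handwheel '[[0,0,0,0,0,0,0.085],[0,0,0,0,0,0,0.085]]'
```

```text
time: 25.9
tool_pos: [669.4, 125.4, 50.2]
tcp_rot: [180.0, 0.2, 173.4]
ft_force: [-0.1, 1.0, 1.1]
finger_gap: 85.0
grip_force: 0.0
t 25.9 turn [ 0.03  0.16 -0.01] then shift [ 1.1 -0.9  2.2] j6 -77.0 F [-0.1  1.   1.1] gap 85.0
time: 26.07
tool_pos: [669.2, 125.3, 49.9]
tcp_rot: [180.0, 0.1, 173.4]
ft_force: [-0.3, -1.2, 0.4]
finger_gap: 85.1
grip_force: 0.0
```

```bash
python3 -m handwheel '[[0.001,-0.0008,0.001,0,0,0,0.085],[0,0,0,0,0,0,0.06],[0,0,0,0,0,0,0.048],[0,0,0,0,0,0,0.048],[0,0,0,0,0,0,0.048],[0,0,0,0,0,0,0.048],[0,0,0,0,0,0,0.048],[0,0,0,0,0,0,0.048]]' 40
python3 -m handwheel '[[0,0,-0.01,0,0,0,0.048],[0,0,-0.025,0,0,0,0.048],[0,0,-0.025,0,0,0,0.048],[0,0,-0.02,0,0,0,0.048],[0,0,0,0,0,0,0.048],[0,0,0,0,0,0,0.048],[0,0,0,0,0,0,0.048]]'
python3 go.py 505.5 147.8 66 173.4;python3 beak.py 160
```

```text
time: 26.73
tool_pos: [667.2, 124.5, 47.6]
tcp_rot: [180.0, 0.0, 173.4]
ft_force: [-0.2, -0.1, 3.9]
finger_gap: 56.2
grip_force: 43.1
time: 27.32
tool_pos: [666.1, 124.4, 125.8]
tcp_rot: [-180.0, -0.1, 173.4]
ft_force: [0.1, 0.0, -2.4]
finger_gap: 55.8
grip_force: 43.2
t 27.3 turn [-0.02 -0.11 -0.01] then shift [162.2   4.8  59.8] j6 -77.0 F [ 0.1  0.  -2.4] gap 55.8
[665.6 124.4 124.9] [-180.    -0.2  173.4]
[ 182  253  162  110 3027] z 157.0 [666.1 124.1  25.1] [660.4 124.9]
```

```bash
python3 -m handwheel '[[0.0232,0.0007,0,0,0,0,0.048],[0.0232,0.0007,0,0,0,0,0.048],[0.0232,0.0007,0,0,0,0,0.048],[0.0232,0.0007,0,0,0,0,0.048],[0.0232,0.0007,0,0,0,0,0.048],[0.0232,0.0007,0.01,0,0,0,0.048],[0.0232,0.0006,0.015,0,0,0,0.048],[0,0,0.015,0,0,0,0.048]]' >/dev/null
python3 -m handwheel '[[0,0,0.005,0,0,0,0.048],[0,0,0.003,0,0,0,0.048],[0,0,0,0,0,0,0.048],[0,0,0,0,0,0,0.048],[0,0,0,0,0,0,0.048]]' 
python3 go.py 504.5 147.8 64 173.4;python3 beak.py 108; python3 ring.py last.pkl
```

```text
time: 28.45
tool_pos: [507.3, 148.0, 80.0]
tcp_rot: [180.0, 0.1, 173.4]
ft_force: [0.5, 0.5, -2.3]
finger_gap: 55.7
grip_force: 43.3
t 28.4 turn [ 0.02  0.08 -0.04] then shift [ 2.8 -0.5 16. ] j6 -73.0 F [ 0.5  0.5 -2.3] gap 55.7
[507.3 148.   80.1] [1.800e+02 1.000e-01 1.734e+02]
[ 182  244  161  119 4802] z 110.3 [507.  147.7  25.2] [503.3 148.6]
last.pkl (array([502.9, 148.4,  46.1]), np.int64(1268), 1.29)
last.pkl (array([491.4,  24. ,  45.9]), np.int64(2554), 1.12)
last.pkl (array([ 479., -101.,   47.]), np.int64(0), nan)ring.py:10: RuntimeWarning: invalid value encountered in scalar divide
  return o.x.round(1),m.sum(),round(float(np.sqrt(2*o.cost/len(q))),2)
```

```bash
python3 -m handwheel '[[0.0022,0,0.006,0,0,0,0.048],[0,0,0.006,0,0,0,0.048],[0,0,0.003,0,0,0,0.048],[0,0,0,0,0,0,0.048],[0,0,0,0,0,0,0.048]]' >/dev/null
python3 -m handwheel '[[0,0,0.002,0,0,0,0.048],[0,0,0,0,0,0,0.048],[0,0,0,0,0,0,0.048]]' ; python3 go.py 504.5 147.8 62 173.4
python3 -m handwheel '[[0,0,0.001,0,0,0,0.048],[0,0,0,0,0,0,0.048],[0,0,0,0,0,0,0.048]]'
```

```text
time: 29.17
tool_pos: [504.0, 148.2, 62.2]
tcp_rot: [-180.0, 0.0, 173.4]
ft_force: [0.6, -0.1, -2.3]
finger_gap: 55.3
grip_force: 43.3
t 29.2 turn [-0.    0.   -0.01] then shift [-0.5 -0.4  0.2] j6 -73.0 F [ 0.6 -0.1 -2.3] gap 55.3
time: 29.42
tool_pos: [504.3, 148.3, 61.6]
tcp_rot: [180.0, 0.0, 173.4]
ft_force: [-0.4, -0.5, -0.3]
finger_gap: 56.1
grip_force: 43.4
```

```bash
python3 -m handwheel '[[0,0,0.0007,0,0,0,0.048],[0,0,0,0,0,0,0.048],[0,0,0,0,0,0,0.048]]'
python3 -m handwheel '[[0,0,-0.0004,0,0,0,0.048],[0,0,0,0,0,0,0.065],[0,0,0,0,0,0,0.08],[0,0,0,0,0,0,0.085],[0,0,0,0,0,0,0.085],[0,0,-0.01,0,0,0,0.085],[0,0,-0.03,0,0,0,0.085],[0,0,-0.035,0,0,0,0.085]]' >/dev/null
python3 -m handwheel '[[0,0,-0.035,0,0,0,0.085],[0,0,-0.035,0,0,0,0.085],[0,0,-0.035,0,0,0,0.085],[0,0,0,0,0,0,0.085],[0,0,0,0,0,0,0.085],[0,0,0,0,0,0,0.085]]'
python3 beak.py 94; python3 pads.py 9 18; python3 go.py 575 -335 250 168.5
```

```text
time: 29.67
tool_pos: [504.4, 148.3, 61.5]
tcp_rot: [180.0, 0.0, 173.4]
ft_force: [-3.7, -0.4, 7.3]
finger_gap: 55.5
grip_force: 43.9
time: 30.83
tool_pos: [503.9, 148.2, 241.2]
tcp_rot: [180.0, 0.0, 173.4]
ft_force: [0.1, 0.7, -0.5]
finger_gap: 85.1
grip_force: 0.0
[503.4 148.1 240. ] [-1.800e+02 -1.000e-01  1.734e+02]
[231 151  64  63 831] z 92.9 [505.6 147.9  25.9] [505.8 147.6]
[  0 169  10  38 220] z 92.1 [ 477.  -103.6   30.5] [485.2 -76. ]
[503.1 148.1 239.4] [-1.800e+02 -1.000e-01  1.734e+02]
[   0  117   72   91 2711] 13.3 [array([ 477.4, -100.3]), array([ 64.9, 100. ]), np.float64(83.1)]
[ 232  117   61   52 1819] 13.3 [array([483.1, 149.7]), array([63.8, 54.5]), np.float64(83.5)]
[407 137  90  88 568] 14.4 [array([534.6, 333.7]), array([ 54.6, 118.3]), np.float64(38.2)]
t 30.9 turn [-0.05 -0.14  4.89] then shift [-166.8 -459.   -10.6] j6 -73.0 F [0.1 0.3 0.5] gap 85.0
```

```bash
python3 -m handwheel '[[0,0,0,0,0,4.9,0.085],[-0.011,-0.0328,-0.001,0,0,0,0.085],[-0.011,-0.0328,-0.001,0,0,0,0.085],[-0.011,-0.0328,-0.001,0,0,0,0.085],[-0.011,-0.0328,-0.001,0,0,0,0.085],[-0.011,-0.0328,-0.001,0,0,0,0.085],[-0.011,-0.0328,-0.001,0,0,0,0.085],[-0.011,-0.0328,-0.001,0,0,0,0.085]]' >/dev/null
python3 -m handwheel '[[-0.011,-0.0328,-0.001,0,0,0,0.085],[-0.011,-0.0328,-0.001,0,0,0,0.085],[-0.011,-0.0328,-0.001,0,0,0,0.085],[-0.011,-0.0328,-0.001,0,0,0,0.085],[-0.011,-0.0328,-0.001,0,0,0,0.085],[-0.011,-0.0328,-0.001,0,0,0,0.085],[-0.011,-0.0328,-0.001,0,0,0,0.085],[0,0,0,0,0,0,0.085]]' >/dev/null
python3 -m handwheel '[[0,0,0,0,0,0,0.085],[0,0,0,0,0,0,0.085],[0,0,0,0,0,0,0.085]]'
cat > rods.py <<'E'
from h import *
p,d,X,M,k=cam("wrist"); s=r.sense(); print(s["tool_pos"].round(1),s["tcp_rot"].round(1)); pickle.dump((p,d,X,M,k),open("last.pkl","wb"))
Z=X[...,2]; T=np.linalg.inv(M@np.linalg.inv(r.calibration("wrist")["tool_from_camera"])); Q=X@T[:3,:3].T+T[:3,3]
m=(Z>136)&(Z<150)&(Q[...,2]>30); N,L,st,c=cv2.connectedComponentsWithStats(m.astype(np.uint8))
for i in range(1,N):
    if st[i,4]>20: q=X[L==i]; print(st[i],np.percentile(q[:,2],[5,50,95]).round(1),"mean",q[q[:,2]>138].mean(0).round(1),[np.round(a,1) for a in cv2.minAreaRect(q[:,:2].astype(np.float32))])
m=(abs(Z-75)<4)&(X[...,1]<-250)&(X[...,1]>-420); print("block",[np.round(a,1) for a in cv2.minAreaRect(X[m][:,:2].astype(np.float32))])
cv2.imwrite("pics/rods%.0f.png"%s["time"],cv2.resize(p,(800,600)))
E
python3 rods.py; ls pics
```

```text
time: 32.52
tool_pos: [563.1, -331.2, 253.9]
tcp_rot: [179.9, -0.1, 168.5]
ft_force: [0.4, 0.6, -0.3]
finger_gap: 84.8
grip_force: 0.0
[ 563.2 -331.1  254.4] [ 1.800e+02 -1.000e-01  1.686e+02]
[235  86  18  18 239] [141.1 142.2 143.2] mean [ 490.  -329.9  142.2] [array([ 490. , -330.1]), array([11.4, 11.1]), np.float64(34.6)]
[228 144  33  32 795] [138.8 141.9 143.1] mean [ 534.3 -339.2  141.7] [array([ 535.1, -339.4]), array([23.1, 23. ]), np.float64(32.2)]
[237 210  16  17 212] [137.2 142.  143.1] mean [ 579.3 -348.8  141.9] [array([ 579.8, -349. ]), array([11.5, 11.6]), np.float64(61.1)]
[238 263  15  16 193] [137.3 141.8 143. ] mean [ 624.  -358.3  141.6] [array([ 624.5, -358.5]), array([11.6, 11.2]), np.float64(80.3)]
block [array([ 600.2, -333.6]), array([277.9, 123.8]), np.float64(14.0)]
beak.png
crop1.png
rods33.png
scene0.png
top0.png
w1.png
w2.png
w3.png
w4.png
w5.png
```

View pics/rods33.png

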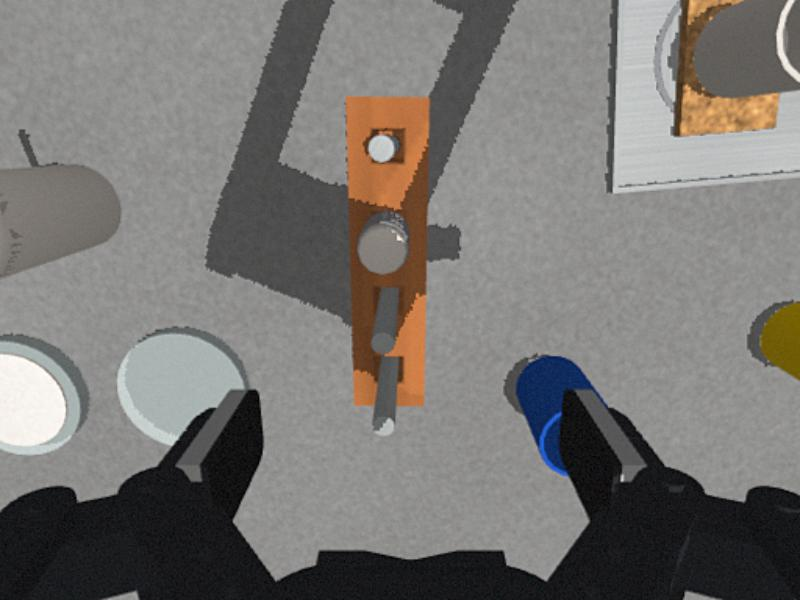

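```bash
python3 go.py 624.3 -358.5 190 168.3
```

```text
t 32.6 turn [ 0.04 -0.05  0.26] then shift [-65.3 -14.5  64.4] j6 -114.0 F [ 0.4 -0.3  0.8] gap 84.7
```

The holder column shows rods at image (381,149), (383,343) and (384,427), with the brush at (383,245). I take the far-end rod first.

```bash
python3 -m handwheel '[[0,0,0,0,0,0.4,0.05],[-0.022,-0.005,0,0,0,0,0.05],[-0.022,-0.005,0.01,0,0,0,0.05],[-0.021,-0.0045,0.02,0,0,0,0.05],[0,0,0.025,0,0,0,0.05],[0,0,0,0,0,0,0.05],[0,0,0,0,0,0,0.05],[0,0,0,0,0,0,0.05]]' 
python3 go.py 624.3 -358.5 112 168.1; python3 rods.py
```

```text
time: 33.23
tool_pos: [624.0, -359.6, 201.5]
tcp_rot: [-180.0, 0.1, 168.1]
ft_force: [0.4, -0.0, 0.3]
finger_gap: 49.7
grip_force: 0.0
t 33.2 turn [-0.02  0.05  0.01] then shift [-0.1  1.2 89.5] j6 -112.0 F [ 0.4 -0.   0.3] gap 49.7
[ 624.3 -360.1  202.5] [-179.9    0.2  168.1]
[ 244   34   45   49 1681] [139.5 141.9 143.2] mean [ 535.2 -339.6  141.8] [array([ 535. , -339.5]), array([23. , 23.2]), np.float64(35.5)]
[255 135  22  22 373] [140.1 142.2 143.2] mean [ 579.7 -349.   142.1] [array([ 579.9, -349. ]), array([11.4, 11.6]), np.float64(34.8)]
[256 210  20  22 337] [137.8 142.  143.1] mean [ 624.2 -358.4  141.9] [array([ 624.6, -358.5]), array([11.6, 11.6]), np.float64(33.6)]
block [array([ 618. , -331.9]), array([255.6, 119.9]), np.float64(18.7)]
```

```bash
python3 -m handwheel '[[0,0.0012,0.015,0,0,0,0.05],[0,0,0.025,0,0,0,0.05],[0,0,0.025,0,0,0,0.05],[0,0,0.018,0,0,0,0.05],[0,0,0.005,0,0,0,0.05],[0,0,0,0,0,0,0.05],[0,0,0,0,0,0,0.05],[0,0,0,0,0,0,0.05]]' 
python3 go.py 624.5 -358.5 112 168.1
```

```text
time: 33.95
tool_pos: [625.4, -359.8, 115.2]
tcp_rot: [-179.9, 0.2, 168.1]
ft_force: [0.7, 0.1, 0.6]
finger_gap: 50.0
grip_force: 0.0
t 34.0 turn [-0.09  0.23 -0.01] then shift [1.2 1.1 3.2] j6 -112.0 F [0.7 0.1 0.6] gap 50.0
```

```bash
python3 -m handwheel '[[0.001,0.001,0.002,0,0,0,0.05],[0,0,0,0,0,0,0.03],[0,0,0,0,0,0,0.005],[0,0,0,0,0,0,0.005],[0,0,0,0,0,0,0.005],[0,0,0,0,0,0,0.005],[0,0,0,0,0,0,0.005],[0,0,0,0,0,0,0.005]]' 40
python3 -m handwheel '[[0,0,0,0,0,0,0.005],[0,0,0,0,0,0,0.005]]'
python3 go.py 624.5 -358.5 112 168.1
```

```text
time: 34.62
tool_pos: [623.6, -357.9, 110.3]
tcp_rot: [-180.0, 0.0, 168.1]
ft_force: [-0.7, 0.2, 3.8]
finger_gap: 11.0
grip_force: 38.9
time: 34.78
tool_pos: [623.6, -357.9, 110.3]
tcp_rot: [-180.0, 0.0, 168.1]
ft_force: [0.4, 0.7, 5.2]
finger_gap: 11.6
grip_force: 39.0
t 34.8 turn [-0.01  0.03 -0.01] then shift [-1.1 -0.4 -1.7] j6 -112.0 F [0.4 0.7 5.2] gap 11.6
```

```bash
python3 -m handwheel '[[0,0,-0.008,0,0,0,0.005],[0,0,-0.015,0,0,0,0.005],[0,0,-0.02,0,0,0,0.005],[0,0,-0.02,0,0,0,0.005],[0,0,-0.02,0,0,0,0.005],[0,0,-0.025,0,0,0,0.005],[0,0,-0.02,0,0,0,0.005],[0,0,0,0,0,0,0.005]]' 60
python3 -m handwheel '[[0,0,0,0,0,0,0.005],[0,0,0,0,0,0,0.005]]' >/dev/null
python3 - <<'E'
from h import *
ims=[]
for n in("scene","wrist"):
    p,d,X,M,k=cam(n); ims.append(cv2.resize(p[60:252,100:356] if n=="scene" else p,(400,300)))
cv2.imwrite("pics/w6.png",np.hstack(ims)); pickle.dump((p,d,X,M,k),open("last.pkl","wb"))
s=r.sense()
T=np.linalg.inv(M@np.linalg.inv(r.calibration("wrist")["tool_from_camera"])); Q=X@T[:3,:3].T+T[:3,3]
m=(abs(Q[...,0])<14)&(abs(Q[...,1])<10)&(Q[...,2]>25)&(Q[...,2]<115); q=Q[m]; print(s["tool_pos"],m.sum(), np.percentile(q,[1,50,99],axis=0).round(1).tolist())
for a in range(25,115,20):
    w=q[(q[:,2]>a)&(q[:,2]<a+20)]; print(a,len(w),w[:,:2].mean(0).round(1) if len(w) else "")
E
python3 go.py 477.7 -100.5 220 168.1
```

```text
time: 35.45
tool_pos: [625.3, -359.0, 245.8]
tcp_rot: [-179.8, 0.5, 168.1]
ft_force: [-0.1, -1.3, 0.6]
finger_gap: 10.3
grip_force: 58.4
[ 622.6024535  -357.22107571  235.95571035] 937 [[-1.3, -6.2, 25.6], [3.4, -0.6, 53.9], [4.5, 5.4, 102.2]]
25 342 [ 2.9 -0.4]
45 256 [ 2.8 -0.4]
65 199 [ 2.9 -0.3]
85 140 [ 3.  -0.4]
105 0 
t 35.7 turn [ 0.06 -0.16 -0.01] then shift [194.7 221.3  16. ] j6 -112.0 F [ 0.4 -0.1 -1.1] gap 10.5
```

View pics/w6.png

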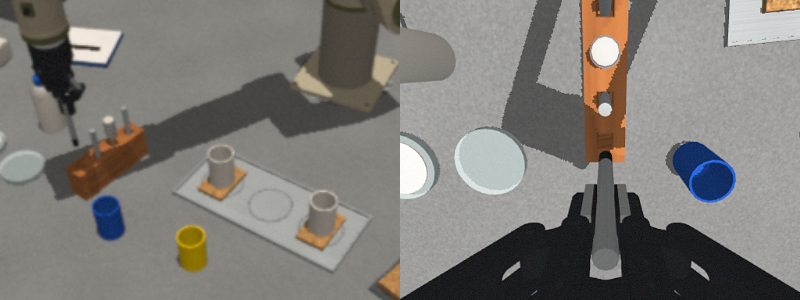

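The rod is held vertical with its black rubber end down (right half, (605,155)), and both stations look fine in the left half. I carry it to the beaker at station 3.

```bash
python3 -m handwheel '[[0.015,0.016,0,0,0,0,0.005],[0.02,0.0225,0,0,0,0,0.005],[0.02,0.0225,0,0,0,0,0.005],[0.02,0.0225,0,0,0,0,0.005],[0.02,0.0225,0,0,0,0,0.005],[0.02,0.0225,0,0,0,0,0.005],[0.02,0.0225,0,0,0,0,0.005],[0.02,0.0225,0,0,0,0,0.005]]' >/dev/null
python3 -m handwheel '[[0.02,0.0225,0,0,0,0,0.005],[0.016,0.0185,0,0,0,0,0.005],[0.006,0.0065,0,0,0,0,0.005],[0,0,0,0,0,0,0.005],[0,0,0,0,0,0,0.005],[0,0,0,0,0,0,0.005]]' >/dev/null
python3 go.py 477.7 -100.5 170 168.1
python3 beak.py 94
python3 - <<'E'
from h import *
p,d,X,M,k=pickle.load(open("last.pkl","rb")); T=np.linalg.inv(M@np.linalg.inv(r.calibration("wrist")["tool_from_camera"])); Q=X@T[:3,:3].T+T[:3,3]
m=(abs(Q[...,0])<14)&(abs(Q[...,1])<10)&(Q[...,2]>25)&(Q[...,2]<110); q=Q[m]; print(np.percentile(q,[1,50,99],axis=0).round(1).tolist())
cv2.imwrite("pics/w7.png",p)
E
```

```text
t 36.9 turn [-0.02 -0.02 -0.03] then shift [-1.   1.3 67.6] j6 -96.0 F [ 1.  -0.8 -0.7] gap 10.7
[ 476.5 -101.7  237.6] [-180.   -0.  168.]
[233 151  65  63 803] z 92.9 [ 477.6 -100.4   25.8] [477.3 -99.9]
[[-1.3, -6.2, 25.4], [3.4, -0.6, 53.9], [4.5, 5.4, 101.5]]
```

```bash
python3 -m handwheel '[[0,0.001,0.012,0,0,0,0.005],[0,0,0.02,0,0,0,0.005],[0,0,0.02,0,0,0,0.005],[0,0,0.02,0,0,0,0.005],[0,0,0.018,0,0,0,0.005],[0,0,0.01,0,0,0,0.005],[0,0,0,0,0,0,0.005],[0,0,0,0,0,0,0.005]]'; python3 -m handwheel '[[0,0,0.003,0,0,0,0.005],[0,0,0,0,0,0,0.005],[0,0,0,0,0,0,0.005]]'
python3 go.py 477.7 -100.5 130 168.1
```

```text
time: 37.6
tool_pos: [476.0, -100.0, 137.2]
tcp_rot: [180.0, -0.1, 168.1]
ft_force: [0.8, 1.2, 0.8]
finger_gap: 10.4
grip_force: 58.4
time: 37.85
tool_pos: [477.1, -100.1, 135.9]
tcp_rot: [-180.0, 0.1, 168.1]
ft_force: [0.2, -0.7, -0.7]
finger_gap: 10.3
grip_force: 58.4
t 37.9 turn [-0.01  0.1  -0.01] then shift [-0.7 -0.3  5.9] j6 -96.0 F [ 0.2 -0.7 -0.7] gap 10.3
```

```bash
python3 -m handwheel '[[0,0,0.003,0,0,0,0.005],[0,0,0.002,0,0,0,0.005],[0,0,0,0,0,0,0.005],[0,0,0,0,0,0,0.005]]'; python3 -m handwheel '[[0,0,0.0015,0,0,0,0.005],[0,0,0,0,0,0,0.005],[0,0,0,0,0,0,0.005]]'
```

```text
time: 38.18
tool_pos: [476.3, -99.7, 129.7]
tcp_rot: [180.0, -0.0, 168.1]
ft_force: [-0.1, 0.4, 0.6]
finger_gap: 10.3
grip_force: 58.4
time: 38.43
tool_pos: [476.4, -99.8, 128.4]
tcp_rot: [180.0, -0.0, 168.1]
ft_force: [0.1, 0.4, -0.3]
finger_gap: 10.0
grip_force: 58.4
```

```bash
python3 -m handwheel '[[0,0,0,0,0,0,0.016],[0,0,0,0,0,0,0.02],[0,0,0,0,0,0,0.024],[0,0,0,0,0,0,0.03],[0,0,0,0,0,0,0.036],[0,0,0,0,0,0,0.045],[0,0,0,0,0,0,0.055],[0,0,0,0,0,0,0.07]]' 20; python3 -m handwheel '[[0,0,0,0,0,0,0.085],[0,0,0,0,0,0,0.085],[0,0,0,0,0,0,0.085]]'
python3 - <<'E'
from h import *
ims=[]
for n in("scene","wrist"):
    p,d,X,M,k=cam(n); ims.append(cv2.resize(p[90:282,150:406] if n=="scene" else p,(400,300)))
cv2.imwrite("pics/w8.png",np.hstack(ims))
E
```

```text
time: 39.1
tool_pos: [476.4, -99.8, 128.4]
tcp_rot: [-180.0, -0.0, 168.1]
ft_force: [0.1, -0.1, -0.3]
finger_gap: 65.3
grip_force: 0.0
time: 39.35
tool_pos: [476.4, -99.8, 128.4]
tcp_rot: [-180.0, 0.0, 168.1]
ft_force: [0.1, -0.1, 0.3]
finger_gap: 85.2
grip_force: 0.0
```

View pics/w8.png

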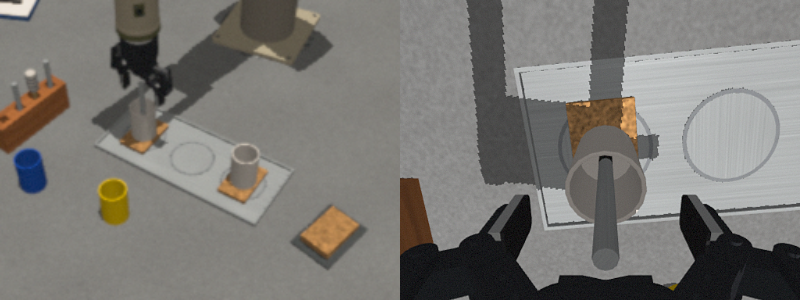

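The rod stands in the beaker (right half, from (605,160) to (605,255)), clear of the open fingers. I lift away and fetch the near-end rod.

```bash
python3 -m handwheel '[[0,0,-0.008,0,0,0,0.085],[0,0,-0.015,0,0,0,0.085],[0,0,-0.025,0,0,0,0.085],[0,0,-0.025,0,0,0,0.085],[0,0,-0.025,0,0,0,0.085],[0,0,-0.02,0,0,0,0.085],[0,0,0,0,0,0,0.06],[0,0,0,0,0,0,0.05]]'; python3 go.py 490.2 -330.1 220 168.1; python3 beak.py 94
```

```text
time: 40.12
tool_pos: [477.3, -100.1, 248.5]
tcp_rot: [-180.0, 0.2, 168.1]
ft_force: [-0.4, 0.2, 0.1]
finger_gap: 63.3
grip_force: 0.0
t 40.1 turn [-0.02  0.21 -0.01] then shift [ -60.  -222.4   28.5] j6 -96.0 F [-0.4  0.2  0.1] gap 63.3
[476.6 -99.9 246.8] [-1.800e+02  1.000e-01  1.681e+02]
[232 147  63  61 737] z 92.9 [ 477.6 -100.4   25.9] [ 477.3 -100.2]
```

```bash
python3 -m handwheel '[[-0.0086,-0.0318,0.004,0,0,0,0.05],[-0.0086,-0.0318,0.004,0,0,0,0.05],[-0.0086,-0.0318,0.004,0,0,0,0.05],[-0.0086,-0.0318,0.004,0,0,0,0.05],[-0.0086,-0.0318,0.004,0,0,0,0.05],[-0.0086,-0.0318,0.004,0,0,0,0.05],[-0.0086,-0.0318,0.004,0,0,0,0.05],[0,0,0,0,0,0,0.05]]' >/dev/null
python3 -m handwheel '[[0,0,0,0,0,0,0.05],[0,0,0,0,0,0,0.05],[0,0,0,0,0,0,0.05]]'
python3 rods.py; python3 go.py 490.2 -330.1 130 168.1
```

```text
time: 41.08
tool_pos: [489.2, -328.9, 217.7]
tcp_rot: [179.9, -0.1, 168.1]
ft_force: [0.2, 1.2, -0.2]
finger_gap: 50.0
grip_force: 0.0
[ 489.4 -328.9  218.1] [180.   -0.  168.2]
[253 202  18  20 281] [138.6 142.  143.2] mean [ 489.3 -329.8  141.9] [array([ 489.6, -329.9]), array([11.2, 11.3]), np.float64(32.9)]
[245 257  34  33 863] [138.1 141.7 142.9] mean [ 533.3 -339.1  141.5] [array([ 534.3, -339.5]), array([22.7, 22.7]), np.float64(30.3)]
[254 319  16  20 254] [136.8 141.8 143. ] mean [ 578.7 -348.8  141.7] [array([ 579.6, -348.9]), array([11.1, 12.5]), np.float64(79.7)]
block [array([ 599.6, -335.7]), array([278.1, 117.3]), np.float64(11.8)]
t 41.1 turn [ 0.03 -0.03  0.06] then shift [-1.  -1.1 88.1] j6 -117.0 F [0.6 0.1 0.5] gap 50.0
```

```bash
python3 -m handwheel '[[-0.0005,-0.001,0.015,0,0,0,0.05],[0,0,0.025,0,0,0,0.05],[0,0,0.025,0,0,0,0.05],[0,0,0.025,0,0,0,0.05],[0,0,0.01,0,0,0,0.05],[0,0,0,0,0,0,0.05],[0,0,0,0,0,0,0.05],[0,0,0,0,0,0,0.05]]' 
python3 go.py 489.6 -329.9 111 168.1
```

```text
time: 41.8
tool_pos: [490.7, -331.6, 120.6]
tcp_rot: [-179.9, 0.1, 168.1]
ft_force: [1.0, -0.9, 0.6]
finger_gap: 49.9
grip_force: 0.0
t 41.8 turn [-0.07  0.15  0.02] then shift [1.5 1.4 9.6] j6 -117.0 F [ 1.  -0.9  0.6] gap 49.9
```

```bash
python3 -m handwheel '[[0.001,0.001,0.008,0,0,0,0.05],[0,0,0,0,0,0,0.05],[0,0,0,0,0,0,0.03],[0,0,0,0,0,0,0.005],[0,0,0,0,0,0,0.005],[0,0,0,0,0,0,0.005],[0,0,0,0,0,0,0.005],[0,0,0,0,0,0,0.005]]' 40
python3 -m handwheel '[[0,0,0,0,0,0,0.005],[0,0,0,0,0,0,0.005]]' 60
python3 -m handwheel '[[0,0,-0.008,0,0,0,0.005],[0,0,-0.015,0,0,0,0.005],[0,0,-0.02,0,0,0,0.005],[0,0,-0.02,0,0,0,0.005],[0,0,-0.02,0,0,0,0.005],[0,0,-0.025,0,0,0,0.005],[0,0,-0.02,0,0,0,0.005],[0,0,0,0,0,0,0.005]]' 60
python3 -m handwheel '[[0,0,0,0,0,0,0.005],[0,0,0,0,0,0,0.005]]' >/dev/null
cat > held.py <<'E'
from h import *
p,d,X,M,k=cam("wrist"); T=np.linalg.inv(M@np.linalg.inv(r.calibration("wrist")["tool_from_camera"])); Q=X@T[:3,:3].T+T[:3,3]
m=(abs(Q[...,0])<14)&(abs(Q[...,1])<10)&(Q[...,2]>25)&(Q[...,2]<115); q=Q[m]; print(m.sum(),np.percentile(q,[1,50,99],axis=0).round(1).tolist(),"tip grey",p[m&(Q[...,2]>90)].mean(),"body grey",p[m&(Q[...,2]<70)].mean())
E
python3 held.py; python3 go.py 505.6 147.9 235 168.1
```

```text
time: 42.47
tool_pos: [489.1, -330.1, 110.8]
tcp_rot: [-180.0, 0.0, 168.1]
ft_force: [-0.3, 0.6, 2.2]
finger_gap: 10.8
grip_force: 38.9
time: 42.63
tool_pos: [489.1, -330.1, 110.8]
tcp_rot: [-180.0, 0.0, 168.1]
ft_force: [-0.3, 0.4, 3.0]
finger_gap: 10.6
grip_force: 58.4
time: 43.3
tool_pos: [490.6, -331.4, 244.3]
tcp_rot: [-179.8, 0.4, 168.1]
ft_force: [0.5, -1.0, 0.8]
finger_gap: 10.6
grip_force: 58.4
933 [[-0.5, -6.0, 25.8], [4.1, -0.1, 53.8], [5.3, 5.5, 102.0]] tip grey 20.90721649484536 body grey 88.37654320987654
t 43.5 turn [ 0.06 -0.13 -0.01] then shift [ 81.4 470.7   1.7] j6 -117.0 F [ 0.2  0.1 -0.7] gap 10.2
```

```bash
python3 -m handwheel '[[0,0,-0.03,0,0,0,0.005],[0,0,-0.03,0,0,0,0.005],[0,0,-0.01,0,0,0,0.005],[0.0055,0.0314,0,0,0,0,0.005],[0.0055,0.0314,0,0,0,0,0.005],[0.0055,0.0314,0,0,0,0,0.005],[0.0055,0.0314,0,0,0,0,0.005],[0.0055,0.0314,0,0,0,0,0.005]]'
python3 -m handwheel '[[0.0055,0.0314,0,0,0,0,0.005],[0.0055,0.0314,0,0,0,0,0.005],[0.0055,0.0314,0,0,0,0,0.005],[0.0055,0.0314,0,0,0,0,0.005],[0.0055,0.0314,0,0,0,0,0.005],[0.0055,0.0314,0,0,0,0,0.005],[0.0055,0.0314,0,0,0,0,0.005],[0.0055,0.0314,0,0,0,0,0.005]]' >/dev/null
python3 -m handwheel '[[0.005,0.0314,0,0,0,0,0.005],[0.005,0.031,0,0,0,0,0.005],[0,0,0,0,0,0,0.005],[0,0,0,0,0,0,0.005],[0,0,0,0,0,0,0.005]]'
python3 beak.py 94; python3 go.py 505.6 147.9 235 168.1; python3 held.py
```

```text
time: 44.18
tool_pos: [493.7, -169.1, 306.5]
tcp_rot: [180.0, -0.1, 168.1]
ft_force: [0.8, 0.3, -0.6]
finger_gap: 10.2
grip_force: 58.5
time: 45.27
tool_pos: [505.8, 147.2, 307.0]
tcp_rot: [-179.9, -0.1, 168.1]
ft_force: [0.5, -0.6, -0.8]
finger_gap: 10.6
grip_force: 58.6
[506.  146.7 307.3] [-1.799e+02 -1.000e-01  1.681e+02]
[238 138  53  53 582] z 92.9 [505.6 147.8  25.8] [505.8 147.7]
[  5 160  56  51 693] z 92.7 [478.1 -99.3  26. ] [478.  -99.3]
t 45.3 turn [-0.06 -0.08 -0.03] then shift [ 0.6  1.1 72.3] j6 -67.0 F [ 0.2  0.7 -1.8] gap 10.4
933 [[-0.7, -6.1, 25.6], [4.1, -0.1, 54.3], [5.3, 5.5, 102.5]] tip grey 22.717171717171716 body grey 80.05641025641026
```

Both beakers are unmoved. I lower the rod in.

```bash
python3 -m handwheel '[[0.0005,0.001,0.015,0,0,0,0.005],[0,0,0.03,0,0,0,0.005],[0,0,0.03,0,0,0,0.005],[0,0,0.025,0,0,0,0.005],[0,0,0,0,0,0,0.005],[0,0,0,0,0,0,0.005],[0,0,0,0,0,0,0.005]]'; python3 go.py 505.6 147.9 130 168.1
```

```text
time: 45.95
tool_pos: [506.8, 147.9, 210.2]
tcp_rot: [180.0, 0.1, 168.0]
ft_force: [-0.7, -1.4, -0.2]
finger_gap: 10.4
grip_force: 58.6
t 46.0 turn [ 0.04  0.1  -0.08] then shift [ 1.2 -0.2 80.2] j6 -67.0 F [-0.7 -1.4 -0.2] gap 10.4
```

```bash
python3 -m handwheel '[[0,0,0.015,0,0,0,0.005],[0,0,0.02,0,0,0,0.005],[0,0,0.018,0,0,0,0.005],[0,0,0.01,0,0,0,0.005],[0,0,0,0,0,0,0.005],[0,0,0,0,0,0,0.005],[0,0,0,0,0,0,0.005]]'; python3 go.py 505.6 147.9 128.5 168.1
```

```text
time: 46.53
tool_pos: [507.2, 148.6, 147.5]
tcp_rot: [179.9, 0.2, 168.1]
ft_force: [-0.5, 0.1, -0.5]
finger_gap: 10.8
grip_force: 58.6
t 46.5 turn [ 0.06  0.15 -0.02] then shift [ 1.4 -1.  19. ] j6 -67.0 F [-0.5  0.1 -0.5] gap 10.8
```

```bash
python3 -m handwheel '[[0.001,-0.0005,0.007,0,0,0,0.005],[0,0,0.006,0,0,0,0.005],[0,0,0.003,0,0,0,0.005],[0,0,0.001,0,0,0,0.005],[0,0,0,0,0,0,0.005],[0,0,0,0,0,0,0.005],[0,0,0,0,0,0,0.005]]'; python3 go.py 505.6 147.9 128.5 168.1
```

```text
time: 47.12
tool_pos: [505.1, 148.2, 128.8]
tcp_rot: [180.0, 0.0, 168.1]
ft_force: [-0.6, -0.6, 6.0]
finger_gap: 10.3
grip_force: 59.1
t 47.1 turn [ 0.01  0.03 -0.01] then shift [-0.5 -0.2  0.3] j6 -67.0 F [-0.6 -0.6  6. ] gap 10.3
```

```bash
python3 -m handwheel '[[0,0,-0.0005,0,0,0,0.005],[0,0,0,0,0,0,0.014],[0,0,0,0,0,0,0.018],[0,0,0,0,0,0,0.022],[0,0,0,0,0,0,0.03],[0,0,0,0,0,0,0.04],[0,0,0,0,0,0,0.055],[0,0,0,0,0,0,0.07]]' 20 >/dev/null
python3 -m handwheel '[[0,0,0,0,0,0,0.085],[0,0,0,0,0,0,0.085],[0,0,0,0,0,0,0.085],[0,0,-0.008,0,0,0,0.085],[0,0,-0.02,0,0,0,0.085],[0,0,-0.03,0,0,0,0.085],[0,0,-0.03,0,0,0,0.085],[0,0,-0.03,0,0,0,0.085]]' >/dev/null
python3 -m handwheel '[[0,0,-0.03,0,0,0,0.085],[0,0,-0.03,0,0,0,0.085],[0,0,0,0,0,0,0.085],[0,0,0,0,0,0,0.085],[0,0,0,0,0,0,0.085],[0,0,0,0,0,0,0.085],[0,0,0,0,0,0,0.085],[0,0,0,0,0,0,0.085]]'
python3 beak.py 94
python3 - <<'E'
from h import *
ims=[]
for n in("scene","wrist"):
    p,d,X,M,k=cam(n); ims.append(cv2.resize(p[90:282,110:366] if n=="scene" else p,(400,300)))
cv2.imwrite("pics/w9.png",np.hstack(ims))
E
```

```text
time: 49.12
tool_pos: [504.3, 148.0, 305.5]
tcp_rot: [-179.9, -0.1, 168.1]
ft_force: [0.4, 0.3, -0.6]
finger_gap: 85.1
grip_force: 0.0
[504.5 148.  305.8] [-1.800e+02 -1.000e-01  1.681e+02]
[237 140  53  52 536] z 93.0 [505.8 147.8  25.9] [505.7 147.4]
[  3 162  57  51 674] z 92.7 [478.1 -99.3  25.9] [478.  -99.3]
```

View pics/w9.png

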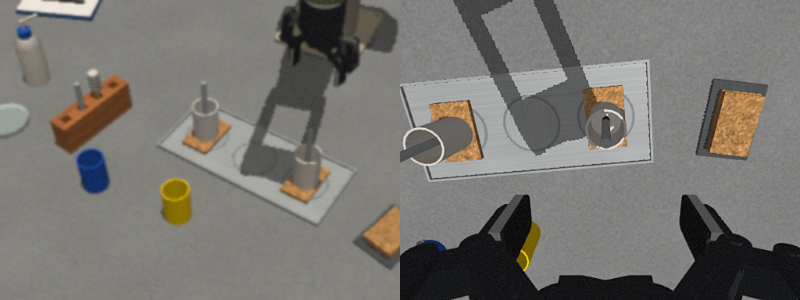

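Both stations are complete: the beakers with rods are at left-half (205,115) and (307,165). The brush and one rod are still in the holder at (93,85), the bottles are untouched, and the gripper is clear.

```bash
python3 -c "
from bench import r
print(r.hand_in())"
```

```text
the job is handed in; nothing more can be done
None
```

I set up both white beakers on the bench as stirring stations and handed the job in at about 49 s; each stands on its own cork pad, within about 2 mm of its mark's centre by camera, with a rod in it rubber end down, and the brush and bottles were left alone (no verdict came back).

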